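# Swap the odd bottle in the reader tray and load the tray

## Task

Two of the three reagent bottles in the teal pull-out tray of the bottle reader are alike and one is wrong: take the wrong one out and stand it in the free pocket of the white stock rack, and stand the stock bottle that matches the other two in its place in the tray. Then push the tray by its orange knob fully home towards the scanner panel. Keep all the bottles upright, and leave the other stock bottle in its pocket.

Things in the scene. Friction and masses are not known exactly. Their poses are not given: they have to be found in the camera images.
- blue_cap_a_mid (a point): glass reagent bottle with a blue screw cap, 45 mm in diameter and 80 mm tall with cap; straight body up to about 45 mm above its underside, then shoulder and a cap 25 to 29 mm wide. Brown; one of the two alike bottles that stand in the tray at the start. The point is on the bottle's axis, half-way up (40.0 mm above its underside); its z axis points up the bottle.
- blue_cap_b_mid (a point): glass reagent bottle with a blue screw cap, 45 mm in diameter and 80 mm tall with cap; straight body up to about 45 mm above its underside, then shoulder and a cap 25 to 29 mm wide. Brown; the other of the two alike bottles in the tray. The point is on the bottle's axis, half-way up (40.0 mm above its underside); its z axis points up the bottle.
- black_cap_mid (a point): glass reagent bottle with a black screw cap, 47 mm in diameter and 85 mm tall with cap; straight body up to about 48 mm above its underside, then shoulder and a cap 25 to 29 mm wide. Brown; the wrong bottle, in any one of the three tray pockets at the start. The point is on the bottle's axis, half-way up (42.5 mm above its underside); its z axis points up the bottle.
- blue_cap_spare_mid (a point): glass reagent bottle with a blue screw cap, 45 mm in diameter and 80 mm tall with cap; straight body up to about 45 mm above its underside, then shoulder and a cap 25 to 29 mm wide. Brown; the matching bottle, in the stock rack's pocket at y = 0 or +68 mm at the start. The point is on the bottle's axis, half-way up (40.0 mm above its underside); its z axis points up the bottle.
- white_cap_mid (a point): glass reagent bottle with a white screw cap, 41 mm in diameter and 70 mm tall with cap; straight body up to about 40 mm above its underside, then shoulder and a cap 25 to 29 mm wide. Brown; the other stock bottle, which stays in its pocket. The point is on the bottle's axis, half-way up (35.0 mm above its underside); its z axis points up the bottle.
- tray_mid (a point): the centre of the middle pocket's floor, 16 mm above the bench, in the reader's teal tray. The tray has a row of three square pockets 56 mm wide, at y = -68, 0 and +68 mm in this frame, with walls 18 mm high above the pocket floor (outer walls 4 mm thick, 12 mm between pockets). x points from the knob to the scanner panel, the way in which the tray slides home; z is up. The tray moves with its joint.
- tray_knob (a point): centre of the tray's orange knob, an upright cylinder 26 mm in diameter and 36 mm tall on a stalk, 85 mm in front of (-x) the middle pocket, 70 mm above the bench; it moves with the tray. Same axes as tray_mid.
- reader_tray (a joint): travel of the tray in m: 0 = pulled out (start), 0.05 = fully home, against its stop, 8 mm short of the white scanner panel (112 mm high). It slides with about 2.5 N of friction and stays where it is left.
- stock_mid (a point): the centre of the middle pocket's floor, 4 mm above the bench, in the white stock rack, fixed to the bench: three pockets in a row along y with the same sizes as the tray's (at y = -68, 0 and +68 mm in this frame; walls 18 mm high above the floor). z is up.
- stock_empty (a point): the centre of the floor of the stock rack's free pocket, the one at y = -68 mm in the frame of stock_mid. Same axes.
Things that resemble listed ones, but are neither listed nor needed, are in the scene too. What is shaped like the part that bears black_cap_mid but purple or yellow is not meant. What is shaped like the part that bears blue_cap_b_mid but yellow is not meant.

How it is judged:
By the outcome, as a careful person would: the job done as asked, in the order asked, and still so for the second after the job is handed in, with the robot touching nothing.
It also fails if it takes over 72 s, if anything falls off the work surface, if the arm or the gripper's body presses on something with over 40 N, if the wrist force passes 120 N, or if a joint passes its speed limit or range.

## Robot

A 6-joint arm with a two-finger parallel gripper is mounted at the origin on a cart in front of the work surface, level with it; the furniture and walls round the work are solid. World frame = base frame: x ahead of the robot, y to its left, z up, the work surface at z = 0. Lengths are in m, angles in rad, forces in N, time in s.
With the tool pointing down it reaches from about 0.425 to 0.95 m from the base axis. Payload 3.5 kg.
Tool frame: the origin (TCP) lies on the centre line of the jaws, within the pads' length; the fingertips stand 8 mm ahead of it and the grasp point (between the pads) lies 11 mm behind it; y points along the fingers, x is the direction in which the jaws open and shut, and the axes are right-handed (so a half turn about y gives the same grasp; the last joint's range is limited). The gripper opens to 85 mm and grips with 20 to 120 N. Pads are 22 mm wide; open, the fingers measure 114 mm over their backs; the gripper's body (76 mm by 85 mm) begins 54 mm behind the grasp point. The pads swing forward as they close: fully open they stand 13 mm farther back than shut.
Start: joints at [1.163, 0.286, 1.577, -0, 1.279, -0.15], TCP at [0.172, 0.653, 0.239] pointing down, gripper open.
Joint ranges: [-2.77, 2.77], [-0.9, 2.22], [0.21, 2.48], [-1.53, 4.67], [0.24, 2.81], [-2.84, 2.84]. Speed limits (rad/s): [2.79, 2.79, 3.14, 3.14, 3.14, 3.14].

## Interface

Orientations are given as a 3x3 rotation matrix whose columns are the frame's x, y, z axes.
In Python, from rig import * gives the robot as it stands.
- The arm moves only by the tool jog_arm, never from a script. Its argument "increments" is a list that holds one entry, the list of rows, each a list of 6 numbers: the shift along the tool's x, y, z in mm, then the turn, a rotation vector about the tool's x, y, z in degrees. A call has 1 to 5 rows; each row is the pose to reach, as a shift and turn from the pose commanded when the call began, along the tool's axes at that moment; what a row does not reach only later rows make up. A row lasts 1/12 s, in which the tool goes at most 41.7 mm and 7.16 degrees, less where a joint would pass 70% of its speed; a pose out of reach is approached as far as the arm can. A call with a gripper value outside its range is refused whole. "hand" is the opening in per cent of the stroke, from 0 (shut) to 100 (fully open), set as the call begins (left out, the last holds). The fingers move at their own pace and stop on an object; "squeeze" is the grip in N (left out, the last holds). Time passes only in rows, so rows that repeat a pose let the fingers close. It gives the time, the measured TCP pose, the force and the opening at its end, in the units of the state.
- get_obs(): the state, without advancing time (a new reading comes with each control period).
- get_image(name): name is "scene" or "top" or "wrist"; returns the picture (480x640x3 uint8, red, green, blue); there is no depth.
- calibration(name): a dict with "camera_matrix" (3x3 intrinsics, pixels), "view" (4x4, takes a point from world to camera coordinates); the wrist camera has in their place "tool_from_camera" (4x4, takes a point from camera to tool coordinates, whose origin is the TCP and whose axes are the tool frame's). Camera axes: x right, y down, z forward; pixel columns grow to the right and rows downward; lengths in m; the calibration is good to about 2 mm. The wrist camera is an equidistant fisheye: a pixel r from the principal point sees the ray r / f radians off the axis. A picture is of the moment at which its call begins: read the wrist's pose just before it. calibration takes no time and is no camera call.
- hand_in(): hands the job in, once; it reports no verdict.
Trained networks look in the newest picture that a camera, given by its name, has taken for a name from the list of things; names that differ only in an ending like _2 or _b are one class to them, and where a whole thing is asked for, a point or a joint stands for the part that bears it (a point fixed in the world has none). Each returns a list of dicts, best first, with "score" (0 to 1); they miss things now and then, are a little off and sometimes report something else, mostly with a low value. They report only what shows in the picture. A call takes as long as a camera call. They do not tell look-alikes from the thing itself.
- silhouettes(camera, thing): "pixels" (480x640 bool, what is visible of it) and "bbox" ([centre column, centre row, width, height] in pixels, round what is visible of it).
The state is a dict: "time_s": time; "joint_pos": joint angles; "qd": joint speeds; "tau": joint torques, N m; "ee_pos": TCP position; "tool_rot": TCP orientation; "contact_force": force on the tool from outside, world axes, zero at the start; "ft_torque": the same for the moment, N m; "width": finger opening in m.
Only numpy, scipy, OpenCV 4.12 (cv2) and the standard library are available. Lean on these libraries where they do the work, as an engineer would, in place of code of your own. Each camera call takes 0.05 s, during which the arm holds its last target.

## Working session

There is one attempt and no reset: what is moved stays moved. The work goes in short steps, Python scripts to look and compute and a tool call to move; the robot and the scene stay as the last step left them, time stands still between calls to the robot, and variables do not carry over. Pictures are saved under pics/ and viewed, and the job is handed in when it is done.

Besides the shell and the picture viewer there is one more tool, called after "Emit:" as name(argument=value, ...), one argument or row to a line, values as JSON. jog_arm: Moves the arm, as the interface text tells. Its arguments: {"type":"object","properties":{"increments":{"type":"array","items":{"type":"array","items":{"type":"array","items":{"type":"number"}}}},"hand":{"type":"number"},"squeeze":{"type":"number"}},"required":["increments"]}

```bash
mkdir -p pics; ls; python3 - <<'E'
from rig import *
import cv2,numpy as np
o=get_obs();print({k:np.round(v,3).tolist() for k,v in o.items()})
for n in ["scene","top","wrist"]:
    im=get_image(n);cv2.imwrite(f"pics/{n}0.png",im[:,:,::-1])
    print(n,{k:np.round(v,3).tolist() for k,v in calibration(n).items()})
E
```

```text
pics
{'time_s': 0.0, 'joint_pos': [1.163, 0.287, 1.578, -0.0, 1.279, -0.15], 'qd': [0.001, 0.001, 0.001, 0.002, 0.001, 0.001], 'tau': [0.0, -40.599, -29.262, -0.0, 0.006, -0.0], 'ee_pos': [0.172, 0.652, 0.238], 'tool_rot': [[0.255, -0.001, -0.967], [0.967, -0.002, 0.255], [-0.002, -1.0, 0.0]], 'contact_force': [1.1, 0.417, -0.769], 'ft_torque': [0.004, 0.001, -0.011], 'width': 0.085}
scene {'camera_matrix': [[578.99, 0.0, 323.721], [0.0, 578.99, 234.836], [0.0, 0.0, 1.0]], 'view': [[0.647, -0.762, 0.013, -0.288], [-0.438, -0.385, -0.812, 0.273], [0.624, 0.52, -0.583, 1.073], [0.0, 0.0, 0.0, 1.0]]}
top {'camera_matrix': [[491.285, 0.0, 318.08], [0.0, 491.285, 237.53], [0.0, 0.0, 1.0]], 'view': [[-0.02, -1.0, 0.002, 0.038], [-0.99, 0.02, -0.139, 0.511], [0.139, -0.005, -0.99, 0.956], [0.0, 0.0, 0.0, 1.0]]}
wrist {'camera_matrix': [[371.648, 0.0, 327.775], [0.0, 371.648, 237.749], [0.0, 0.0, 1.0]], 'tool_from_camera': [[1.0, -0.001, 0.001, 0.001], [-0.002, -0.288, 0.958, -0.136], [-0.001, -0.958, -0.288, 0.074], [0.0, 0.0, 0.0, 1.0]]}
```

View pics/scene0.png

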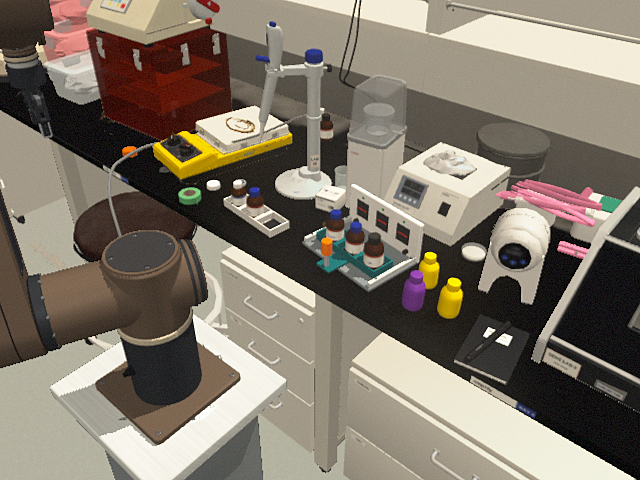

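View pics/top0.png

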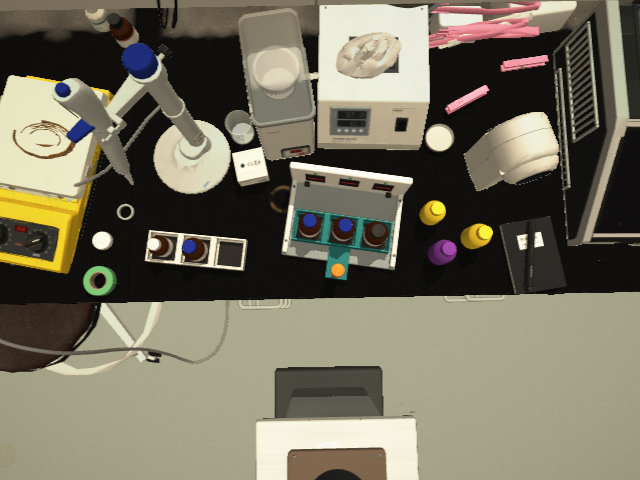

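View pics/wrist0.png

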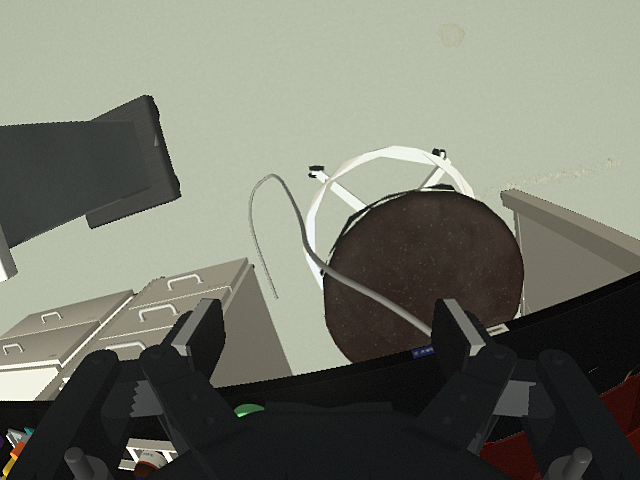

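```bash
python3 - <<'E'
from rig import *
import cv2,numpy as np,pickle
out={}
for n in ["scene","top"]:
    for t in ["blue_cap_a_mid","black_cap_mid","white_cap_mid","tray_knob","stock_mid","tray_mid"]:
        r=silhouettes(n,t); out[n,t]=r
        for d in r: print(n,t,round(d['score'],2),np.round(d['bbox'],1))
pickle.dump(out,open('sil.pkl','wb'))
E
python3 - <<'E'
import cv2
for n,x0,y0,x1,y1,s in [("top",130,150,420,300,2.7),("scene",210,160,450,310,3.3)]:
    im=cv2.imread(f"pics/{n}0.png")[y0:y1,x0:x1]
    cv2.imwrite(f"pics/{n}0z.png",cv2.resize(im,None,fx=s,fy=s,interpolation=cv2.INTER_CUBIC))
E
```

```text
scene blue_cap_a_mid 0.69 [354.2 238.2  19.   31.5]
scene black_cap_mid 0.98 [411.  291.2  25.7  39.4]
scene black_cap_mid 0.68 [448.6 297.4  22.9  36.3]
scene black_cap_mid 0.64 [374.4 252.2  23.   37.3]
scene white_cap_mid 0.61 [238.9 193.6  11.1  32. ]
scene tray_knob 0.64 [353.8 252.7  73.6  50.3]
scene stock_mid 0.9 [257.5 217.4  64.6  38.1]
scene tray_mid 0.97 [352.7 253.9  75.8  50.9]
top blue_cap_a_mid 0.58 [344.3 229.1  21.6  24.9]
top black_cap_mid 0.74 [377.9 234.1  27.3  22.9]
top black_cap_mid 0.68 [476.7 233.   33.8  27. ]
top black_cap_mid 0.61 [443.2 252.1  27.   21.8]
top white_cap_mid 0.58 [160.9 247.4  25.8  19.1]
top tray_knob 0.81 [344.1 246.3 101.7  73.4]
top stock_mid 0.9 [196.8 249.5 103.8  40.7]
top tray_mid 0.61 [342.9 246.3 103.1  72. ]
top tray_mid 0.27 [197.2 250.   26.9  22.4]
```

View pics/top0z.png

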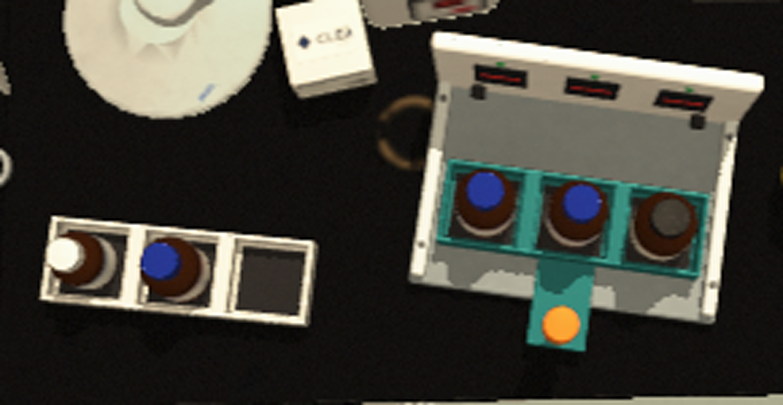

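View pics/scene0z.png

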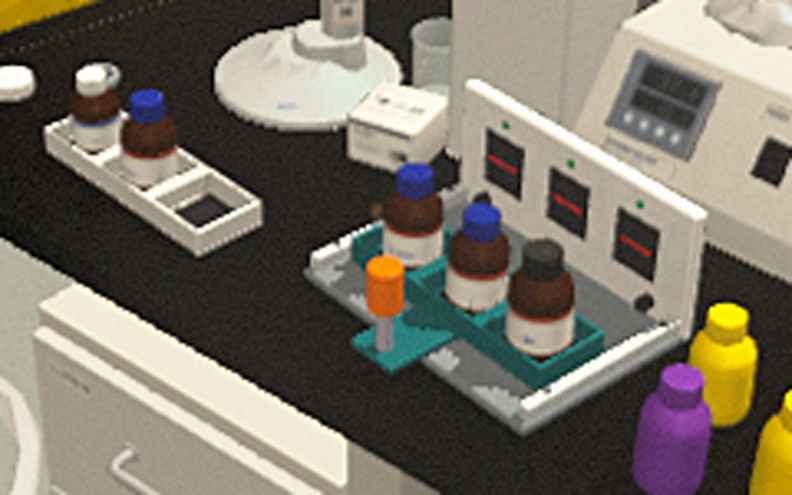

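```bash
cat > h.py <<'E'
from rig import *
import numpy as np,cv2
from scipy.optimize import least_squares
def proj(n,P):
    c=calibration(n);P=np.atleast_2d(P);V=np.array(c['view']);K=np.array(c['camera_matrix'])
    q=P@V[:3,:3].T+V[:3,3];q=q@K.T;return q[:,:2]/q[:,2:]
def cap(x,y,zt,r,h,n):
    a=np.linspace(0,2*np.pi,40,endpoint=False)
    P=np.vstack([np.c_[x+r*np.cos(a),y+r*np.sin(a),np.full(40,z)] for z in (zt,zt-h)])
    return proj(n,P)
def bbc(uv): # hull centroid
    hl=cv2.convexHull(uv.astype(np.float32));m=cv2.moments(hl);return np.array([m['m10']/m['m00'],m['m01']/m['m00']]),m['m00']
def blob(im,kind,box):
    x0,y0,x1,y1=box;hsv=cv2.cvtColor(im,cv2.COLOR_RGB2HSV);
    lo,hi={'blue':((105,120,50),(130,255,255)),'orange':((5,150,120),(22,255,255))}[kind]
    m=np.zeros(im.shape[:2],np.uint8);m[y0:y1,x0:x1]=cv2.inRange(hsv,lo,hi)[y0:y1,x0:x1]
    nl,l,s,c=cv2.connectedComponentsWithStats(m);i=1+np.argmax(s[1:,4]);return c[i],s[i]
E
cat > a.py <<'E'
from h import *
top=cv2.imread('pics/top0.png')[:,:,::-1].copy();sc=cv2.imread('pics/scene0.png')[:,:,::-1].copy()
it={'spare':('blue',.084,(175,232,205,262),(245,183,267,202),.0135,.018),
'a':('blue',.096,(298,205,325,240),(325,205,345,225),.0135,.018),
'b':('blue',.096,(332,212,360,245),(345,218,364,236),.0135,.018),
'knob':('orange',.088,(325,258,352,280),(315,235,335,260),.013,.036)}
for k,(col,zt,bt,bs,r,h) in it.items():
    m=[blob(top,col,bt),blob(sc,col,bs)]
    for use in ([0],[1],[0,1]):
        def f(p):return np.concatenate([bbc(cap(p[0],p[1],zt,r,h,['top','scene'][i]))[0]-m[i][0] for i in use])
        s=least_squares(f,[.5,.1],diff_step=1e-4)
        print(k,use,np.round(s.x,4),'res',np.round(s.fun,2))
    print('area',[x[1][4] for x in m],[bbc(cap(*s.x,zt,r,h,n))[1] for n in('top','scene')],[x[1] for x in m])
E
python3 a.py
```

```text
spare [0] [0.4929 0.2769] res [-0.  0.]
spare [1] [0.4943 0.277 ] res [ 0. -0.]
spare [0, 1] [0.4933 0.2768] res [ 0.07 -0.18 -0.23  0.19]
area [np.int32(162), np.int32(91)] [189.2588893478969, 109.63241538673174] [array([182, 240,  15,  14, 162], dtype=int32), array([249, 187,  11,  10,  91], dtype=int32)]
a [0] [0.5374 0.0439] res [0. 0.]
a [1] [0.5366 0.0428] res [ 0. -0.]
a [0, 1] [0.5373 0.0436] res [ 0.13  0.05 -0.08 -0.26]
area [np.int32(158), np.int32(95)] [175.11220588185824, 126.67490302305669] [array([303, 214,  14,  14, 158], dtype=int32), array([330, 210,  12,  10,  95], dtype=int32)]
b [0] [ 0.5272 -0.0246] res [ 0. -0.]
b [1] [ 0.5275 -0.0248] res [-0. -0.]
b [0, 1] [ 0.5273 -0.0247] res [ 0.05 -0.06 -0.1   0.03]
area [np.int32(155), np.int32(102)] [175.65314880525693, 135.63651053234935] [array([338, 218,  15,  15, 155], dtype=int32), array([351, 221,  10,  12, 102], dtype=int32)]
knob [0] [ 0.4421 -0.008 ] res [0. 0.]
knob [1] [ 0.4422 -0.0083] res [ 0. -0.]
knob [0, 1] [ 0.4422 -0.0081] res [ 0.06 -0.04 -0.08 -0.02]
area [np.int32(147), np.int32(189)] [163.39802633412182, 209.8567085051909] [array([331, 264,  14,  13, 147], dtype=int32), array([321, 237,  12,  19, 189], dtype=int32)]
```

```bash
cat > ov.py <<'E'
from h import *
import sys
def R(y):return np.array([[np.cos(y),-np.sin(y)],[np.sin(y),np.cos(y)]])
def lines(mx,my,yaw,zf):
    L=[];zt=zf+.018
    def rect(cx,cy,hx,hy,z):
        c=np.array([[cx-hx,cy-hy],[cx+hx,cy-hy],[cx+hx,cy+hy],[cx-hx,cy+hy]])@R(yaw).T+[mx,my]
        return np.c_[c,np.full(4,z)]
    L.append(rect(0,0,.032,.100,zt))
    for y in(-.068,0,.068):L.append(rect(0,y,.028,.028,zt));L.append(rect(0,y,.028,.028,zf))
    return L
def draw(out,tag,poses,boxes):
    for n in('top','scene'):
        im=cv2.imread(f'pics/{n}{tag}.png');x0,y0,x1,y1,s=boxes[n]
        z=cv2.resize(im[y0:y1,x0:x1],None,fx=s,fy=s,interpolation=cv2.INTER_CUBIC)
        for p in poses:
            for r in lines(*p):
                uv=(proj(n,r)+.5-[x0,y0])*s
                cv2.polylines(z,[np.round(uv).astype(np.int32)],True,(0,255,255) if r[0,2]>.02 else (255,0,255),1)
        cv2.imwrite(f'pics/{out}_{n}.png',z)
E
python3 - <<'E'
from ov import *
tray=(.5263,-.0203,np.deg2rad(-8.3),.016)
# rack guess from top corners
def inv(n,uv,z):
    f=lambda p:(proj(n,[[p[0],p[1],z]])[0]-uv);return least_squares(f,[.5,.1]).x
for c in [(52,216),(316,241),(308,322),(41,296)]:
    print(inv('top',np.array(c)/2.7+[130,150]-.5,.022))
E
```

```text
[0.5365283  0.37397667]
[0.51341951 0.17366867]
[0.45212155 0.179659  ]
[0.47569874 0.38055034]
```

```bash
python3 - <<'E'
from ov import *
tray=(.5263,-.0203,np.deg2rad(-8.3),.016);rack=(.4944,.277,np.deg2rad(-6.6),.004)
draw('ov1','0',[tray],dict(top=(275,180,415,290,5),scene=(295,190,430,295,5)))
draw('ov2','0',[rack],dict(top=(135,215,255,285,6),scene=(215,170,300,245,7)))
E
```

```text
(no output)
```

View pics/ov1_top.png

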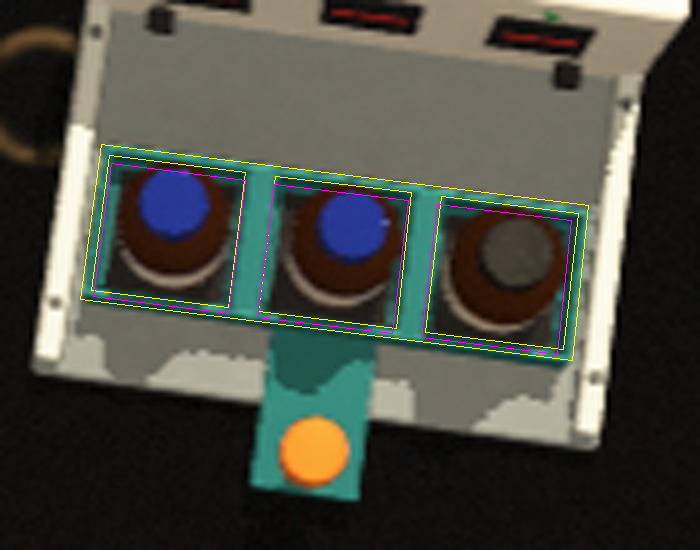

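View pics/ov1_scene.png

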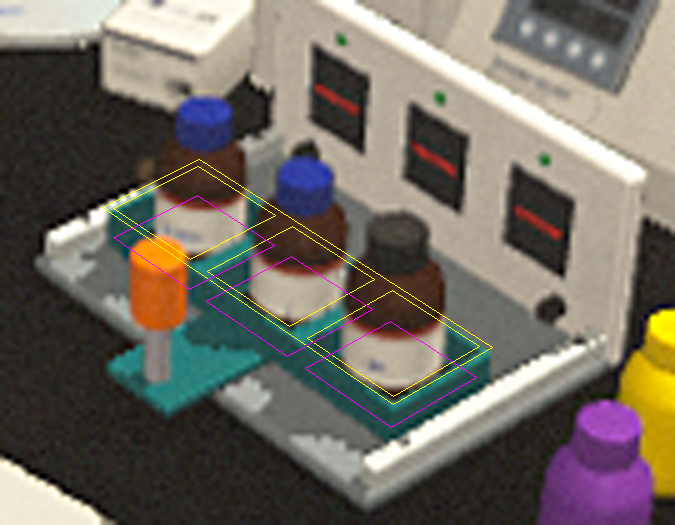

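View pics/ov2_top.png

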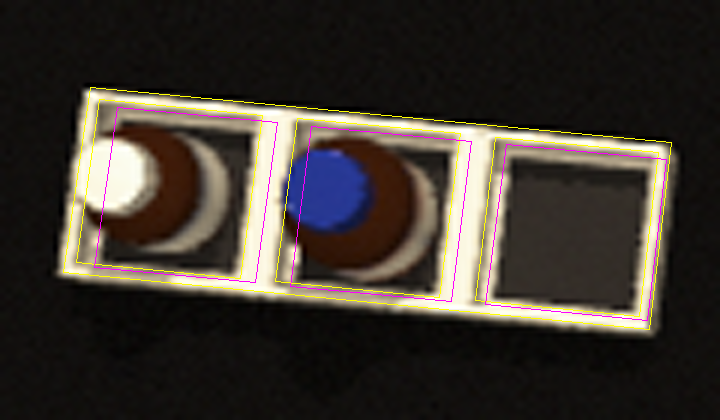

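View pics/ov2_scene.png

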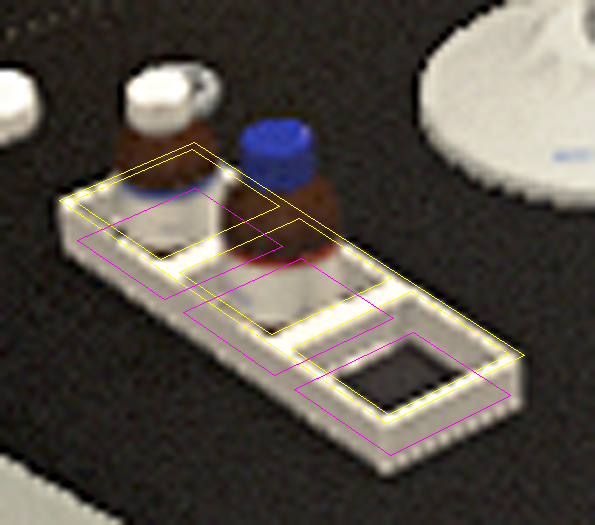

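```bash
python3 - <<'E'
from h import *
def inv(n,uv,z):
    f=lambda p:(proj(n,[[p[0],p[1],z]])[0]-uv);return least_squares(f,[.5,.1]).x
print('top',inv('top',np.array([517,250])/5+[275,180]-.5,.101),'scene',inv('scene',np.array([398,224])/5+[295,190]-.5,.101))
y=np.deg2rad(-8.3);Rm=np.array([[np.cos(y),-np.sin(y)],[np.sin(y),np.cos(y)]])
print('tray pocket -68',Rm@[0,-.068]+[.5263,-.0203])
y=np.deg2rad(-6.6);Rr=np.array([[np.cos(y),-np.sin(y)],[np.sin(y),np.cos(y)]])
print('rack empty',Rr@[0,-.068]+[.4944,.277])
# fingertip
c=calibration('wrist');K=np.array(c['camera_matrix']);T=np.array(c['tool_from_camera'])
for uv,x in [((222,300),-.0425),((212,372),-.0425),((178,345),-.0425),((440,300),.0425),((488,350),.0425)]:
    d=(np.array(uv)-K[:2,2])/K[0,0];r=np.hypot(*d);ray=np.r_[d/r*np.sin(r),np.cos(r)]
    q=T[:3,:3]@ray;t=(x-T[0,3])/q[0];print(uv,np.round(T[:3,3]+t*q,4))
E
```

```text
top [ 0.51507827 -0.08554836] scene [ 0.51484719 -0.08647825]
tray pocket -68 [ 0.51648378 -0.08758775]
rack empty [0.48658427 0.20945065]
(222, 300) [-0.0425 -0.0032  0.007 ]
(212, 372) [-0.0425 -0.0279 -0.0113]
(178, 345) [-0.0425 -0.0509  0.0156]
(440, 300) [ 0.0425 -0.0158  0.0131]
(488, 350) [ 0.0425 -0.0605  0.0201]
```

```bash
cat > t.py <<'E'
import sys
from rig import *
import numpy as np
from scipy.spatial.transform import Rotation as Ro
o=get_obs();p=np.array(o['ee_pos']);R=np.array(o['tool_rot'])
x,y,z,yaw=map(float,sys.argv[1:5]);a=np.deg2rad(yaw)
c,s=np.cos(a),np.sin(a);T=np.array([[c,0,-s],[s,0,c],[0,-1,0]]).reshape(3,3)
d=R.T@(np.array([x,y,z])-p)*1000;w=np.rad2deg(Ro.from_matrix(R.T@T).as_rotvec())
print('t',o['time_s'],'pos',p.round(4),'yaw',round(np.rad2deg(np.arctan2(R[1,0],R[0,0])),1),'w',round(o['width'],4),'F',np.round(o['contact_force'],1))
print('delta',d.round(1),w.round(2),'rows>=',round(max(np.linalg.norm(d)/41.7,np.linalg.norm(w)/7.16),2))
E
python3 t.py .40 .35 .22 40; python3 t.py .515 -.086 .2 -8.3
```

```text
t 0.75 pos [0.172  0.6527 0.2393] yaw 75.2 w 0.0854 F [-0.3 -0.8  1.3]
delta [-234.6   19.3 -297.6] [-0.   35.23  0.  ] rows>= 9.1
t 0.75 pos [0.172  0.6527 0.2393] yaw 75.2 w 0.0854 F [-0.3 -0.8  1.3]
delta [-626.9   39.3 -519.9] [-0.   83.53 -0.  ] rows>= 19.55
```

Emit:
jog_arm(
  increments=[
    [[-40,4,-51,0,6,0],[-80,8,-101,0,12,0],[-120,10,-152,0,18,0],[-160,14,-203,0,24,0],[-160,14,-203,0,24,0]],
  ],
  hand=100,
)

```text
time_s: 1.17
ee_pos: [0.2979, 0.485, 0.2281]
tool_rot: [[0.628, 0.0, -0.778], [0.778, 0.0, 0.628], [0.001, -1.0, -0.0]]
contact_force: [0.3, 0.5, 0.3]
width: 0.0853
```

```bash
python3 t.py .40 .30 .22 35; python3 t.py .515 -.086 .2 -8.3
```

```text
t 1.1667 pos [0.2979 0.485  0.2281] yaw 51.1 w 0.0853 F [0.3 0.5 0.3]
delta [ -79.7    8.  -195.7] [ 0.   16.07  0.03] rows>= 5.07
t 1.1667 pos [0.2979 0.485  0.2281] yaw 51.1 w 0.0853 F [0.3 0.5 0.3]
delta [-307.7   28.  -527.7] [-1.000e-02  5.937e+01  3.000e-02] rows>= 14.67
```

Emit:
jog_arm(
  increments=[
    [[-21,2,-36,0,6,0],[-42,4,-72,0,12,0],[-63,6,-108,0,18,0],[-84,8,-144,0,24,0],[-105,9,-180,0,30,0]],
  ],
)

```text
time_s: 1.58
ee_pos: [0.3719, 0.2903, 0.219]
tool_rot: [[0.934, 0.001, -0.358], [0.358, 0.0, 0.934], [0.001, -1.0, -0.0]]
contact_force: [0.6, 0.4, 0.0]
width: 0.0852
```

```bash
python3 t.py .515 -.086 .18 -8.3
```

```text
t 1.5833 pos [0.3719 0.2903 0.219 ] yaw 21.0 w 0.0852 F [0.6 0.4 0. ]
delta [  -1.    39.1 -402.6] [-1.000e-02  2.926e+01  4.000e-02] rows>= 9.7
```

Emit:
jog_arm(
  increments=[
    [[0,4,-41,0,4,0],[0,8,-82,0,8,0],[0,12,-123,0,12,0],[0,16,-164,0,16,0],[0,20,-205,0,20,0]],
  ],
)

```text
time_s: 2.0
ee_pos: [0.4463, 0.0991, 0.1993]
tool_rot: [[1.0, 0.002, -0.018], [0.018, 0.0, 1.0], [0.002, -1.0, 0.0]]
contact_force: [1.5, -0.3, -0.4]
width: 0.0856
```

```bash
python3 t.py .515 -.086 .18 -8.3
```

```text
t 2.0 pos [0.4463 0.0991 0.1993] yaw 1.0 w 0.0856 F [ 1.5 -0.3 -0.4]
delta [  65.4   19.4 -186.3] [-0.01  9.33  0.09] rows>= 4.76
```

Emit:
jog_arm(
  increments=[
    [[13,4,-37,0,2,0],[26,8,-74,0,4,0],[39,12,-111,0,6,0],[52,16,-149,0,8,0],[65.4,19.4,-186.3,0,9.3,0]],
  ],
)

```text
time_s: 2.42
ee_pos: [0.5156, -0.0859, 0.1796]
tool_rot: [[0.99, 0.001, 0.142], [-0.142, -0.0, 0.99], [0.001, -1.0, -0.0]]
contact_force: [1.4, 1.7, 0.2]
width: 0.0855
```

Emit:
jog_arm(
  increments=[
    [[0,0,0,0,0,0],[0,0,0,0,0,0]],
  ],
)

```text
time_s: 2.58
ee_pos: [0.5156, -0.0857, 0.1794]
tool_rot: [[0.99, -0.0, 0.144], [-0.144, 0.0, 0.99], [-0.0, -1.0, 0.0]]
contact_force: [-0.9, 0.2, -0.7]
width: 0.0854
```

```bash
python3 t.py .515 -.086 .042 -8.3; python3 - <<'E'
from rig import *
import cv2
for n in ["wrist","scene"]:
    cv2.imwrite(f"pics/{n}1.png",get_image(n)[:,:,::-1])
E
```

```text
t 2.5833 pos [ 0.5156 -0.0857  0.1794] yaw -8.3 w 0.0854 F [-0.9  0.2 -0.7]
delta [ -0.5 137.4  -0.4] [-0.01  0.02 -0.02] rows>= 3.3
```

View pics/wrist1.png

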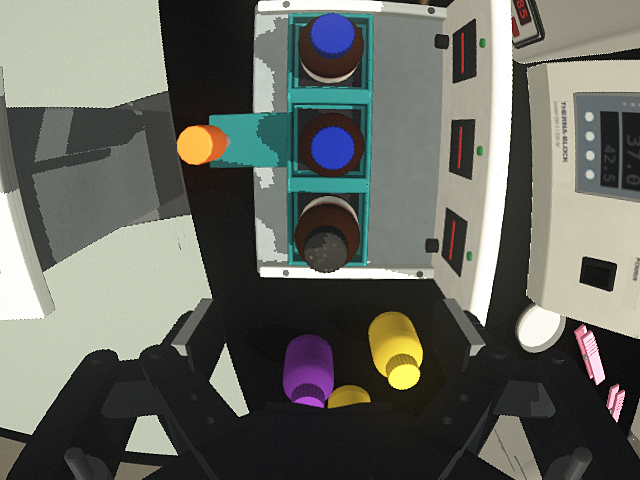

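View pics/scene1.png

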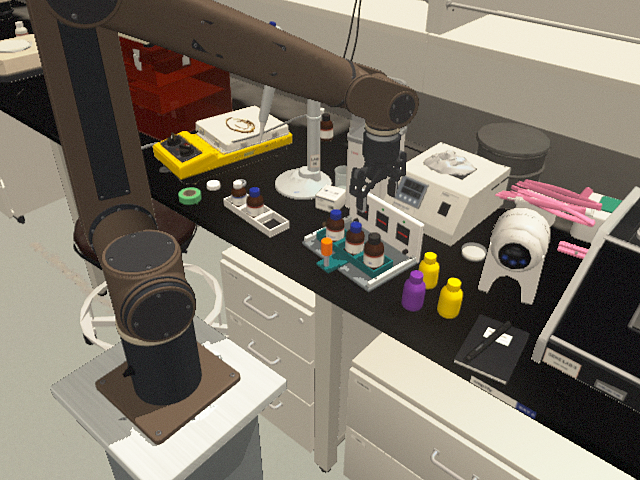

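Emit:
jog_arm(
  increments=[
    [[-0.5,35,0,0,0,0],[-0.5,70,0,0,0,0],[-0.5,105,0,0,0,0],[-0.5,128,0,0,0,0],[-0.5,137,0,0,0,0]],
  ],
)

```text
time_s: 3.1
ee_pos: [0.5116, -0.0811, 0.0388]
tool_rot: [[0.99, -0.007, 0.138], [-0.138, 0.003, 0.99], [-0.007, -1.0, 0.002]]
contact_force: [-0.5, 0.7, -0.1]
width: 0.0853
```

Emit:
jog_arm(
  increments=[
    [[0,0,0,0,0,0]],
  ],
)

```text
time_s: 3.18
ee_pos: [0.5127, -0.0817, 0.0403]
tool_rot: [[0.99, -0.005, 0.138], [-0.138, 0.002, 0.99], [-0.005, -1.0, 0.001]]
contact_force: [-1.2, -0.2, 0.2]
width: 0.0853
```

```bash
python3 t.py .515 -.086 .042 -8.3; python3 - <<'E'
from rig import *
import cv2
for n in ["wrist","scene"]:
    cv2.imwrite(f"pics/{n}2.png",get_image(n)[:,:,::-1])
im=cv2.imread("pics/scene2.png")[170:320,280:460]
cv2.imwrite("pics/scene2z.png",cv2.resize(im,None,fx=4,fy=4,interpolation=cv2.INTER_CUBIC))
E
```

```text
t 3.1833 pos [ 0.5127 -0.0817  0.0403] yaw -8.0 w 0.0853 F [-1.2 -0.2  0.2]
delta [ 2.9 -1.7 -3.9] [-0.07  0.34 -0.3 ] rows>= 0.12
```

View pics/wrist2.png

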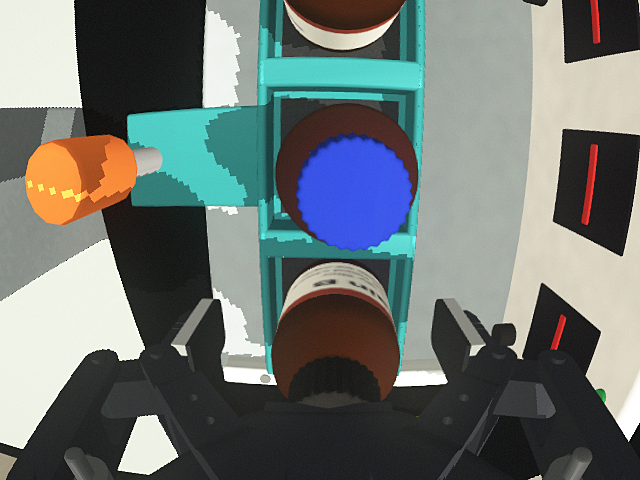

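View pics/scene2z.png

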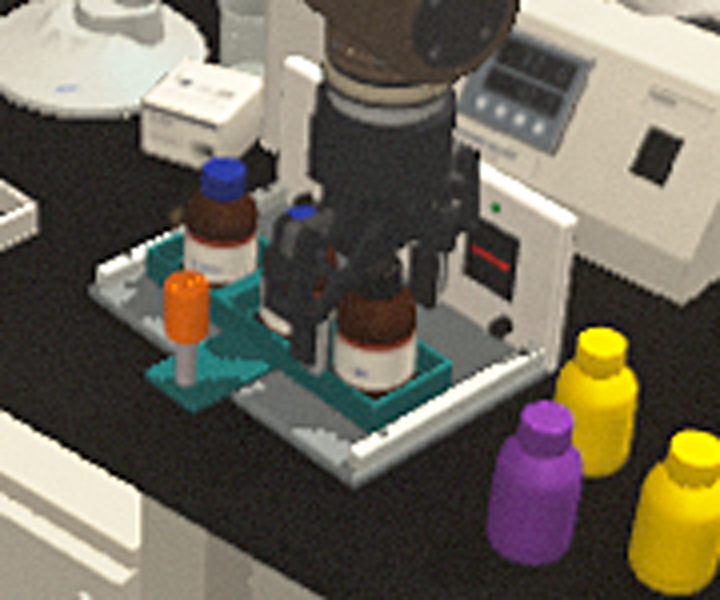

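Emit:
jog_arm(
  increments=[
    [[0,0,0,0,0,0],[0,0,0,0,0,0],[0,0,0,0,0,0]],
  ],
)

```text
time_s: 3.53
ee_pos: [0.516, -0.0841, 0.0444]
tool_rot: [[0.99, 0.003, 0.14], [-0.14, -0.001, 0.99], [0.003, -1.0, -0.001]]
contact_force: [-0.5, 0.3, -0.7]
width: 0.0852
```

```bash
python3 t.py .515 -.086 .042 -8.3; 
```

```text
t 3.5333 pos [ 0.516  -0.0841  0.0444] yaw -8.1 w 0.0852 F [-0.5  0.3 -0.7]
delta [-0.8  2.4 -2. ] [0.04 0.24 0.19] rows>= 0.08
```

Emit:
jog_arm(
  increments=[
    [[0,1,0,0,0,0],[0,1,0,0,0,0],[0,1,0,0,0,0]],
  ],
)

```text
time_s: 3.78
ee_pos: [0.5148, -0.0838, 0.0418]
tool_rot: [[0.99, 0.0, 0.141], [-0.141, -0.0, 0.99], [0.0, -1.0, -0.0]]
contact_force: [-0.3, 0.7, -0.3]
width: 0.0853
```

```bash
python3 t.py .515 -.086 .042 -8.3; 
```

```text
t 3.7833 pos [ 0.5148 -0.0838  0.0418] yaw -8.1 w 0.0853 F [-0.3  0.7 -0.3]
delta [ 0.5 -0.2 -2.2] [0.   0.22 0.02] rows>= 0.05
```

Emit:
jog_arm(
  increments=[
    [[0,0,-2.2,0,0.2,0],[0,0,-2.2,0,0.2,0],[0,0,-2.2,0,0.2,0],[0,0,-2.2,0,0.2,0],[0,0,-2.2,0,0.2,0]],
  ],
  hand=0,
  squeeze=45,
)

```text
time_s: 4.2
ee_pos: [0.5149, -0.0861, 0.0419]
tool_rot: [[0.99, 0.001, 0.144], [-0.144, -0.0, 0.99], [0.001, -1.0, -0.0]]
contact_force: [0.3, -0.2, 1.5]
width: 0.0443
```

Emit:
jog_arm(
  increments=[
    [[0,0,0,0,0,0],[0,0,0,0,0,0],[0,0,0,0,0,0]],
  ],
)

```text
time_s: 4.45
ee_pos: [0.5149, -0.0861, 0.0419]
tool_rot: [[0.99, 0.001, 0.144], [-0.144, -0.001, 0.99], [0.001, -1.0, -0.0]]
contact_force: [1.1, -1.7, 1.4]
width: 0.0445
```

```bash
python3 t.py .515 -.086 .042 -8.3;  python3 - <<'E'
from rig import *
import cv2
for n in ["wrist"]:
    cv2.imwrite(f"pics/{n}3.png",get_image(n)[:,:,::-1])
E
```

```text
t 4.45 pos [ 0.5149 -0.0861  0.0419] yaw -8.3 w 0.0445 F [ 1.1 -1.7  1.4]
delta [ 0.1 -0.1  0.1] [0.02 0.03 0.06] rows>= 0.01
```

View pics/wrist3.png

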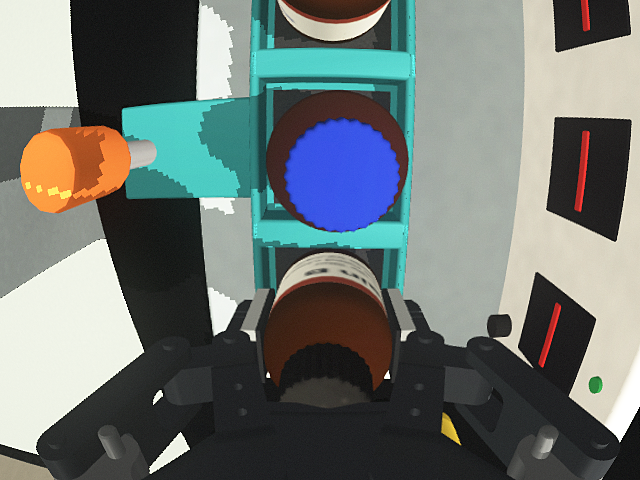

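Emit:
jog_arm(
  increments=[
    [[0,-5,0,0,0,0],[0,-12,0,0,0,0],[0,-20,0,0,0,0],[0,-30,0,0,0,0],[0,-30,0,0,0,0]],
  ],
  squeeze=60,
)

```text
time_s: 4.92
ee_pos: [0.516, -0.0863, 0.0742]
tool_rot: [[0.99, 0.004, 0.144], [-0.144, -0.001, 0.99], [0.004, -1.0, -0.001]]
contact_force: [-0.1, -0.8, -1.7]
width: 0.0439
```

```bash
python3 t.py .515 -.086 .16 -8.3;  python3 - <<'E'
from rig import *
import cv2
for n in ["wrist","scene"]:
    cv2.imwrite(f"pics/{n}4.png",get_image(n)[:,:,::-1])
im=cv2.imread("pics/scene4.png")[170:320,280:460]
cv2.imwrite("pics/scene4z.png",cv2.resize(im,None,fx=4,fy=4,interpolation=cv2.INTER_CUBIC))
E
```

```text
t 4.9167 pos [ 0.516  -0.0863  0.0742] yaw -8.3 w 0.0439 F [-0.1 -0.8 -1.7]
delta [ -0.6 -85.8   0.1] [0.05 0.04 0.24] rows>= 2.06
```

View pics/wrist4.png

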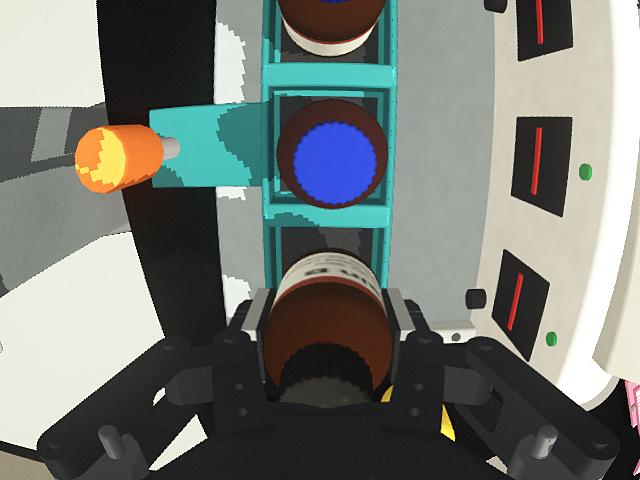

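View pics/scene4z.png

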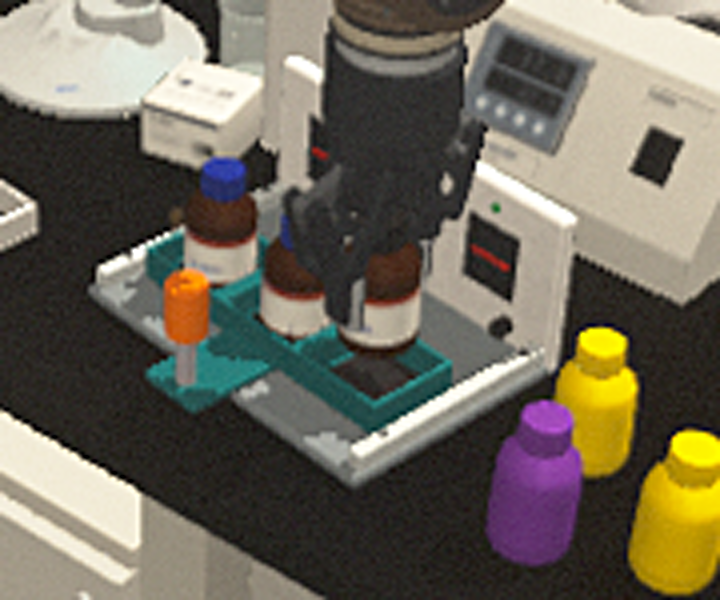

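Emit:
jog_arm(
  increments=[
    [[0,-30,0,0,0,0],[0,-60,0,0,0,0],[0,-86,0,0,0,0],[0,-86,0,0,0,0]],
  ],
)

```text
time_s: 5.35
ee_pos: [0.5178, -0.087, 0.1636]
tool_rot: [[0.99, 0.01, 0.144], [-0.144, -0.004, 0.99], [0.011, -1.0, -0.002]]
contact_force: [2.4, -0.9, -0.5]
width: 0.0439
```

```bash
python3 t.py .4866 .2095 .16 -6.6
```

```text
t 5.35 pos [ 0.5178 -0.087   0.1636] yaw -8.3 w 0.0439 F [ 2.4 -0.9 -0.5]
delta [-73.5   2.2 289. ] [ 0.14 -1.66  0.6 ] rows>= 7.15
```

Emit:
jog_arm(
  increments=[
    [[-6,1,24,0,-0.2,0],[-14,1,56,0,-0.4,0],[-23,1,90,0,-0.6,0],[-32,1,125,0,-0.8,0],[-41,1,160,0,-1,0]],
  ],
)

```text
time_s: 5.77
ee_pos: [0.4957, 0.0797, 0.1553]
tool_rot: [[0.992, -0.002, 0.127], [-0.127, 0.0, 0.992], [-0.002, -1.0, -0.0]]
contact_force: [0.6, -0.1, -1.3]
width: 0.0446
```

```bash
python3 t.py .4866 .2095 .16 -6.6
```

```text
t 5.7667 pos [0.4957 0.0797 0.1553] yaw -7.3 w 0.0446 F [ 0.6 -0.1 -1.3]
delta [-25.6  -4.6 127.6] [ 0.   -0.71 -0.11] rows>= 3.12
```

Emit:
jog_arm(
  increments=[
    [[-7,0,34,0,-0.2,0],[-13,0,66,0,-0.4,0],[-19,0,96,0,-0.6,0],[-24,0,118,0,-0.7,0],[-25.6,0,127.6,0,-0.7,0]],
  ],
)

```text
time_s: 6.18
ee_pos: [0.4862, 0.2106, 0.1553]
tool_rot: [[0.994, -0.002, 0.112], [-0.112, 0.0, 0.994], [-0.002, -1.0, 0.0]]
contact_force: [-0.5, 0.1, -1.0]
width: 0.0438
```

Emit:
jog_arm(
  increments=[
    [[0,0,0,0,0,0],[0,0,0,0,0,0],[0,0,0,0,0,0],[0,0,0,0,0,0],[0,0,0,0,0,0]],
  ],
)

```text
time_s: 6.6
ee_pos: [0.4879, 0.207, 0.1565]
tool_rot: [[0.993, -0.0, 0.116], [-0.116, -0.0, 0.993], [-0.0, -1.0, -0.0]]
contact_force: [-0.3, 0.2, -0.9]
width: 0.0441
```

```bash
python3 t.py .4866 .2095 .06 -6.6;  python3 - <<'E'
from rig import *
import cv2
for n in ["wrist","top"]:
    cv2.imwrite(f"pics/{n}5.png",get_image(n)[:,:,::-1])
E
```

```text
t 6.6 pos [0.4879 0.207  0.1565] yaw -6.7 w 0.0441 F [-0.3  0.2 -0.9]
delta [-1.6 96.5  2.3] [ 0.01 -0.07 -0.  ] rows>= 2.32
```

View pics/wrist5.png

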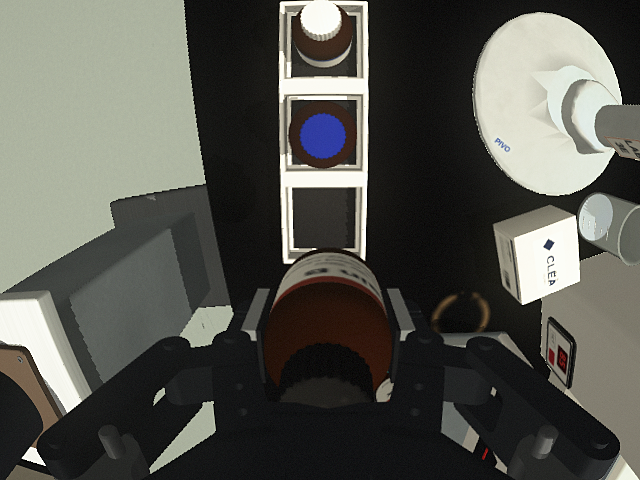

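View pics/top5.png

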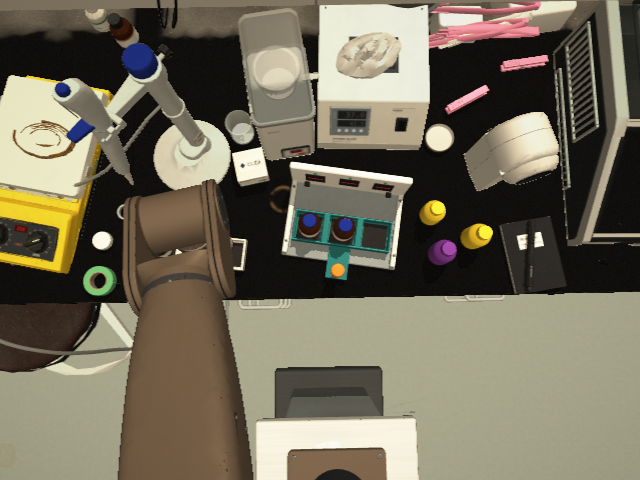

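```bash
cat > wo.py <<'E'
from ov import *
import pickle
def wproj(P,p,R):
    c=calibration('wrist');K=np.array(c['camera_matrix']);T=np.array(c['tool_from_camera'])
    q=(np.atleast_2d(P)-p)@R; q=(q-T[:3,3])@T[:3,:3]
    th=np.arctan2(np.hypot(q[:,0],q[:,1]),q[:,2]);ph=np.arctan2(q[:,1],q[:,0])
    return np.c_[K[0,2]+K[0,0]*th*np.cos(ph),K[1,2]+K[0,0]*th*np.sin(ph)]
def dense(r):
    return np.vstack([r[i]+(r[(i+1)%4]-r[i])*np.linspace(0,1,20)[:,None] for i in range(4)])
def wdraw(im,out,poses,p,R,box):
    x0,y0,x1,y1,s=box;z=cv2.resize(im[y0:y1,x0:x1],None,fx=s,fy=s,interpolation=cv2.INTER_CUBIC)
    for P in poses:
        for r in lines(*P):
            uv=(wproj(dense(r),p,R)+.5-[x0,y0])*s
            cv2.polylines(z,[np.round(uv).astype(np.int32)],True,(0,0,255) if r[0,2]>.021 else (255,0,255),1)
    cv2.imwrite(out,z)
E
python3 - <<'E'
from wo import *
o=get_obs();im=cv2.imread('pics/wrist5.png')
wdraw(im,'pics/wo5.png',[(.4944,.277,np.deg2rad(-6.6),.004)],np.array(o['ee_pos']),np.array(o['tool_rot']),(255,0,400,270,2.2*1.0))
E
```

```text
(no output)
```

View pics/wo5.png

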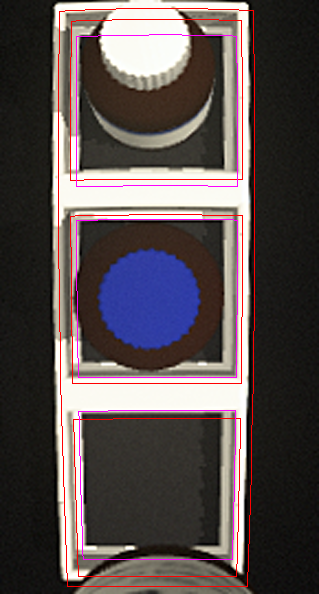

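```bash
python3 t.py .4856 .211 .06 -6.6
```

```text
t 6.7 pos [0.4879 0.2073 0.1566] yaw -6.7 w 0.0441 F [-0.  -0.3 -1.6]
delta [-2.7 96.6  3.4] [ 0.   -0.05  0.01] rows>= 2.32
```

Emit:
jog_arm(
  increments=[
    [[-1.5,20,2,0,0,0],[-2.7,45,3.4,0,0,0],[-2.7,68,3.4,0,0,0],[-2.7,85,3.4,0,0,0],[-2.7,93,3.4,0,0,0]],
  ],
)

```text
time_s: 7.12
ee_pos: [0.4837, 0.211, 0.0609]
tool_rot: [[0.993, -0.004, 0.115], [-0.115, -0.001, 0.993], [-0.004, -1.0, -0.002]]
contact_force: [-0.5, 0.4, -1.9]
width: 0.0439
```

Emit:
jog_arm(
  increments=[
    [[0,0,0,0,0,0],[0,0,0,0,0,0],[0,0,0,0,0,0],[0,0,0,0,0,0],[0,0,0,0,0,0]],
  ],
)

```text
time_s: 7.53
ee_pos: [0.4864, 0.2121, 0.065]
tool_rot: [[0.993, 0.003, 0.114], [-0.114, 0.001, 0.993], [0.003, -1.0, 0.001]]
contact_force: [0.9, 0.2, -1.3]
width: 0.0441
```

```bash
python3 t.py .4856 .211 .033 -6.6;  python3 - <<'E'
from wo import *
o=get_obs();im=get_image('wrist')[:,:,::-1].copy();cv2.imwrite('pics/wrist6.png',im)
wdraw(im,'pics/wo6.png',[(.4944,.277,np.deg2rad(-6.6),.004)],np.array(o['ee_pos']),np.array(o['tool_rot']),(200,0,460,400,1.5))
im=get_image('scene')[:,:,::-1];cv2.imwrite("pics/scene6z.png",cv2.resize(im[130:270,180:330],None,fx=4,fy=4,interpolation=cv2.INTER_CUBIC))
E
```

```text
t 7.5333 pos [0.4864 0.2121 0.065 ] yaw -6.6 w 0.0441 F [ 0.9  0.2 -1.3]
delta [-0.7 32.  -1.2] [-0.05  0.03  0.15] rows>= 0.77
```

View pics/wo6.png

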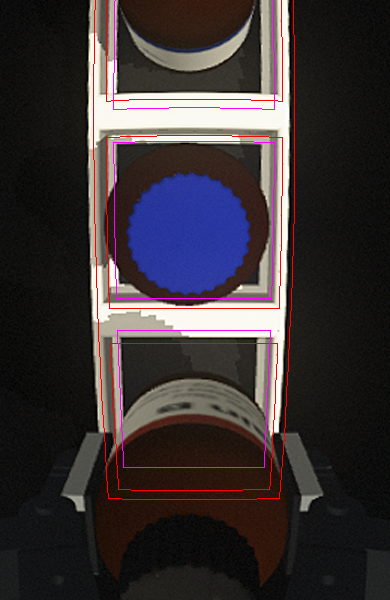

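View pics/scene6z.png

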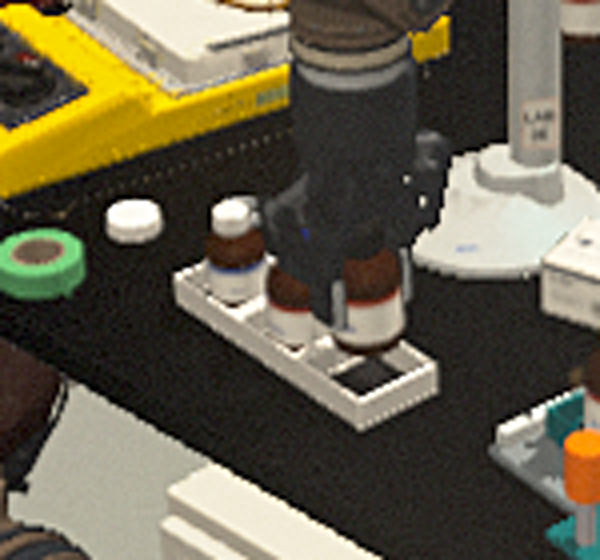

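Emit:
jog_arm(
  increments=[
    [[-1,8,0,0,0,0],[-1,16,0,0,0,0],[-1,24,0,0,0,0],[-1,30,0,0,0,0],[-1,32,0,0,0,0]],
  ],
)

```text
time_s: 8.05
ee_pos: [0.4833, 0.2117, 0.0305]
tool_rot: [[0.993, -0.004, 0.114], [-0.114, -0.001, 0.993], [-0.004, -1.0, -0.002]]
contact_force: [-4.9, -2.1, 11.9]
width: 0.044
```

Emit:
jog_arm(
  increments=[
    [[0,0,0,0,0,0],[0,0,0,0,0,0],[0,0,0,0,0,0],[0,0,0,0,0,0]],
  ],
)

```text
time_s: 8.38
ee_pos: [0.4844, 0.212, 0.0315]
tool_rot: [[0.993, 0.0, 0.114], [-0.114, 0.0, 0.993], [0.0, -1.0, 0.0]]
contact_force: [-0.7, 0.3, -1.0]
width: 0.0437
```

```bash
python3 t.py .4856 .211 .031 -6.6;  python3 - <<'E'
from wo import *
im=get_image('wrist')[:,:,::-1].copy();cv2.imwrite('pics/wrist7.png',im)
im=get_image('scene')[:,:,::-1];cv2.imwrite("pics/scene7z.png",cv2.resize(im[160:260,210:310],None,fx=6,fy=6,interpolation=cv2.INTER_CUBIC))
E
```

```text
t 8.3833 pos [0.4844 0.212  0.0315] yaw -6.6 w 0.0437 F [-0.7  0.3 -1. ]
delta [ 1.3  0.5 -0.8] [-0.    0.03  0.  ] rows>= 0.04
```

View pics/wrist7.png

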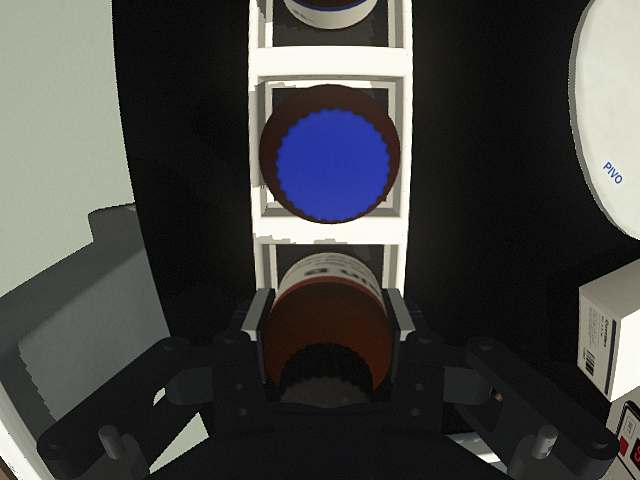

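View pics/scene7z.png

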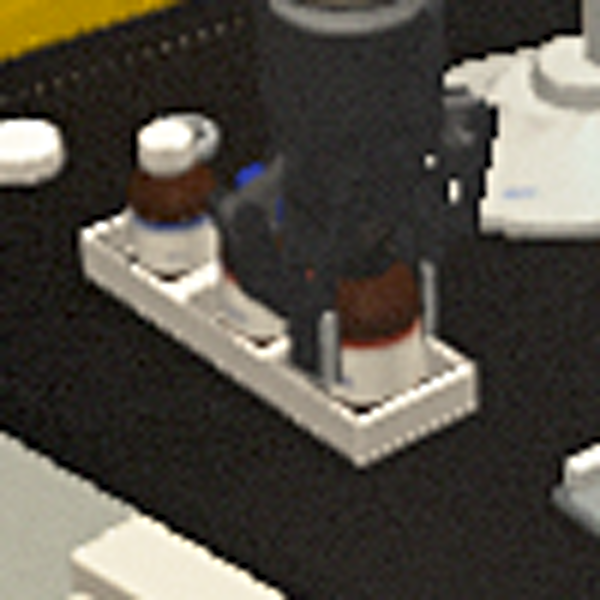

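Emit:
jog_arm(
  increments=[
    [[0,1,0,0,0,0],[0,1,0,0,0,0]],
  ],
)

```text
time_s: 8.65
ee_pos: [0.4845, 0.212, 0.0306]
tool_rot: [[0.993, 0.0, 0.114], [-0.114, 0.0, 0.993], [0.0, -1.0, 0.0]]
contact_force: [-0.6, 0.6, -1.0]
width: 0.0439
```

Emit:
jog_arm(
  increments=[
    [[0,0,0,0,0,0],[0,0,0,0,0,0],[0,0,0,0,0,0],[0,0,0,0,0,0],[0,0,0,0,0,0]],
  ],
  hand=100,
)

```text
time_s: 9.07
ee_pos: [0.4845, 0.212, 0.0308]
tool_rot: [[0.993, 0.0, 0.114], [-0.114, 0.0, 0.993], [0.0, -1.0, 0.0]]
contact_force: [-0.3, -0.9, 0.3]
width: 0.0851
```

Emit:
jog_arm(
  increments=[
    [[0,0,0,0,0,0],[0,-20,0,0,0,0],[0,-50,0,0,0,0],[0,-85,0,0,0,0],[0,-100,0,0,0,0]],
  ],
)

```text
time_s: 9.48
ee_pos: [0.4865, 0.2125, 0.1351]
tool_rot: [[0.993, 0.006, 0.114], [-0.114, 0.001, 0.993], [0.006, -1.0, 0.002]]
contact_force: [0.5, -0.1, 0.9]
width: 0.0854
```

```bash
python3 t.py .494 .277 .15 -6.6;  python3 - <<'E'
from wo import *
im=get_image('wrist')[:,:,::-1].copy();cv2.imwrite('pics/wrist8.png',im)
im=get_image('scene')[:,:,::-1];cv2.imwrite("pics/scene8z.png",cv2.resize(im[160:260,210:310],None,fx=6,fy=6,interpolation=cv2.INTER_CUBIC))
E
```

```text
t 9.4833 pos [0.4865 0.2125 0.1351] yaw -6.6 w 0.0854 F [ 0.5 -0.1  0.9]
delta [  0.2 -14.8  65. ] [-0.12  0.04  0.35] rows>= 1.6
```

View pics/wrist8.png

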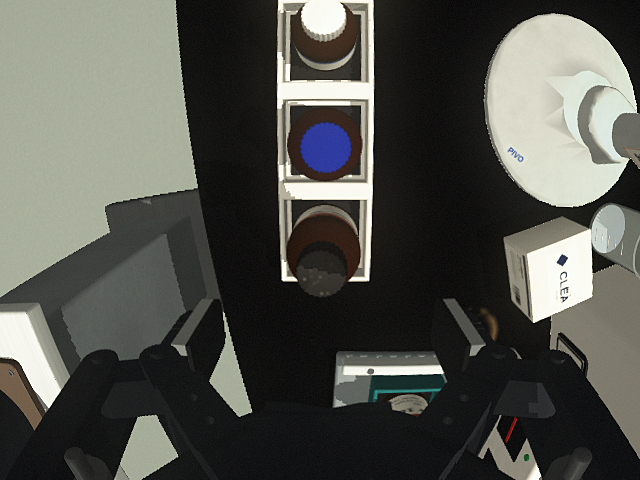

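View pics/scene8z.png

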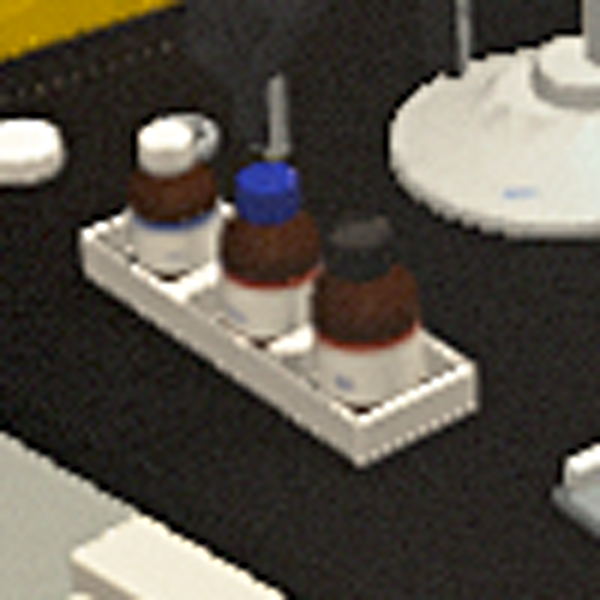

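```bash
python3 - <<'E'
from wo import *
o=get_obs();im=get_image('wrist');o2=get_obs();b=blob(im,'blue',(280,100,375,190));print(b)
p=(np.array(o['ee_pos'])+np.array(o2['ee_pos']))/2;R=np.array(o['tool_rot'])
for z in(.084,):
    print(least_squares(lambda q:wproj([[q[0],q[1],z]],p,R)[0]-b[0],[.49,.28]).x, p,o2['ee_pos'])
E
python3 t.py .493 .2785 .15 -6.6
```

```text
(array([323.87945339, 147.41386042]), array([ 298,  122,   53,   52, 2049], dtype=int32))
[0.49220873 0.27741561] [0.48633011 0.21242416 0.13368946] [0.48552322 0.21223916 0.13244223]
t 9.6333 pos [0.4855 0.2122 0.1324] yaw -6.6 w 0.0854 F [ 0.2  0.4 -0.4]
delta [ -0.1 -17.5  66.7] [-0.08  0.03  0.22] rows>= 1.65
```

```bash
python3 t.py .4927 .2772 .13 -6.6
```

```text
t 9.6333 pos [0.4855 0.2122 0.1324] yaw -6.6 w 0.0854 F [ 0.2  0.4 -0.4]
delta [-0.3  2.5 65.4] [-0.08  0.03  0.22] rows>= 1.57
```

Emit:
jog_arm(
  increments=[
    [[0,0,35,0,0,0],[0,0,60,0,0,0],[0,0,65,0,0,0],[0,0,65,0,0,0],[0,0,65,0,0,0]],
  ],
)

```text
time_s: 10.05
ee_pos: [0.4907, 0.276, 0.1288]
tool_rot: [[0.994, -0.003, 0.114], [-0.114, -0.002, 0.994], [-0.003, -1.0, -0.002]]
contact_force: [0.2, -0.2, 0.2]
width: 0.085
```

```bash
python3 t.py .4927 .2772 .03 -6.6
```

```text
t 10.05 pos [0.4907 0.276  0.1288] yaw -6.5 w 0.085 F [ 0.2 -0.2  0.2]
delta [ 2.1 98.8  1.6] [ 0.11  0.08 -0.17] rows>= 2.37
```

Emit:
jog_arm(
  increments=[
    [[1,20,1,0,0,0],[1,50,1,0,0,0],[1,75,1,0,0,0],[1,92,1,0,0,0],[1,98,1,0,0,0]],
  ],
)

```text
time_s: 10.47
ee_pos: [0.49, 0.2751, 0.0285]
tool_rot: [[0.993, -0.007, 0.116], [-0.116, -0.003, 0.993], [-0.007, -1.0, -0.004]]
contact_force: [-0.1, -0.2, -0.1]
width: 0.0852
```

Emit:
jog_arm(
  increments=[
    [[0,0,0,0,0,0],[0,0,0,0,0,0],[0,0,0,0,0,0],[0,0,0,0,0,0],[0,0,0,0,0,0]],
  ],
)

```text
time_s: 10.88
ee_pos: [0.4939, 0.2777, 0.0341]
tool_rot: [[0.993, 0.003, 0.114], [-0.114, 0.001, 0.993], [0.002, -1.0, 0.001]]
contact_force: [0.3, -0.4, 0.1]
width: 0.085
```

```bash
python3 t.py .4927 .2772 .03 -6.6
```

```text
t 10.8833 pos [0.4939 0.2777 0.0341] yaw -6.6 w 0.085 F [ 0.3 -0.4  0.1]
delta [-1.2  4.  -0.6] [-0.06  0.03  0.14] rows>= 0.1
```

Emit:
jog_arm(
  increments=[
    [[-0.5,2.5,0,0,0,0],[-0.5,2.5,0,0,0,0],[-0.5,2.5,0,0,0,0],[-0.5,2.5,0,0,0,0]],
  ],
)

```text
time_s: 11.22
ee_pos: [0.4924, 0.2775, 0.0301]
tool_rot: [[0.993, -0.0, 0.114], [-0.114, -0.0, 0.993], [-0.0, -1.0, -0.0]]
contact_force: [-0.1, 0.3, -0.2]
width: 0.0853
```

Emit:
jog_arm(
  increments=[
    [[0,0,0,0,0,0],[0,0,0,0,0,0],[0,0,0,0,0,0],[0,0,0,0,0,0],[0,0,0,0,0,0]],
  ],
  hand=0,
  squeeze=60,
)

```text
time_s: 11.63
ee_pos: [0.4929, 0.2776, 0.0305]
tool_rot: [[0.993, 0.001, 0.114], [-0.114, 0.0, 0.993], [0.001, -1.0, 0.0]]
contact_force: [-0.5, 0.5, 2.2]
width: 0.042
```

Emit:
jog_arm(
  increments=[
    [[0,0,0,0,0,0],[0,0,0,0,0,0],[0,0,0,0,0,0]],
  ],
)

```text
time_s: 11.88
ee_pos: [0.4929, 0.2776, 0.0305]
tool_rot: [[0.993, 0.001, 0.114], [-0.114, 0.0, 0.993], [0.001, -1.0, 0.0]]
contact_force: [0.3, -0.0, 2.5]
width: 0.0419
```

```bash
python3 t.py .4927 .2772 .16 -6.6;python3 - <<'E'
from wo import *
im=get_image('wrist')[:,:,::-1].copy();cv2.imwrite('pics/wrist9.png',im)
E
```

```text
t 11.8833 pos [0.4929 0.2776 0.0305] yaw -6.6 w 0.0419 F [ 0.3 -0.   2.5]
delta [   0.  -129.5   -0.4] [-0.03  0.03  0.05] rows>= 3.11
```

View pics/wrist9.png

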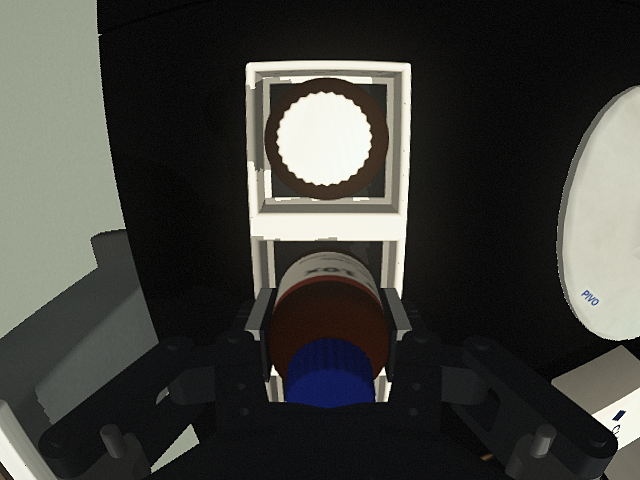

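Emit:
jog_arm(
  increments=[
    [[0,-10,0,0,0,0],[0,-35,0,0,0,0],[0,-70,0,0,0,0],[0,-105,0,0,0,0],[0,-130,0,0,0,0]],
  ],
)

```text
time_s: 12.35
ee_pos: [0.4926, 0.2776, 0.163]
tool_rot: [[0.993, 0.002, 0.114], [-0.114, 0.001, 0.993], [0.002, -1.0, 0.001]]
contact_force: [1.8, 0.4, -1.0]
width: 0.0418
```

```bash
python3 t.py .516 -.0868 .16 -8.3
```

```text
t 12.35 pos [0.4926 0.2776 0.163 ] yaw -6.6 w 0.0418 F [ 1.8  0.4 -1. ]
delta [  64.8    2.9 -359.3] [-0.04  1.74  0.09] rows>= 8.76
```

Emit:
jog_arm(
  increments=[
    [[4,0,-25,0,0,0],[11,0,-60,0,0.3,0],[18,0,-98,0,0.5,0],[25,0,-136,0,0.7,0],[32,0,-174,0,0.9,0]],
  ],
)

```text
time_s: 12.77
ee_pos: [0.5033, 0.0996, 0.16]
tool_rot: [[0.992, -0.001, 0.129], [-0.129, -0.0, 0.992], [-0.001, -1.0, -0.0]]
contact_force: [0.9, 0.6, -1.3]
width: 0.0421
```

Emit:
jog_arm(
  increments=[
    [[7,0,-38,0,0.2,0],[14,0,-76,0,0.4,0],[21,0,-114,0,0.6,0],[26,0,-142,0,0.8,0],[28,0,-155,0,0.8,0]],
  ],
)

```text
time_s: 13.18
ee_pos: [0.5114, -0.0595, 0.1601]
tool_rot: [[0.989, -0.001, 0.147], [-0.147, -0.001, 0.989], [-0.001, -1.0, -0.001]]
contact_force: [-0.3, 0.6, -1.2]
width: 0.0415
```

```bash
python3 t.py .516 -.0868 .16 -8.3
```

```text
t 13.1833 pos [ 0.5114 -0.0595  0.1601] yaw -8.5 w 0.0415 F [-0.3  0.6 -1.2]
delta [  8.6   0.1 -26.3] [ 0.05 -0.16 -0.03] rows>= 0.66
```

Emit:
jog_arm(
  increments=[
    [[5,0,-18,0,0,0],[8.6,0,-26,0,0,0],[8.6,0,-26,0,0,0],[8.6,0,-26,0,0,0],[8.6,0,-26,0,0,0]],
  ],
)

```text
time_s: 13.6
ee_pos: [0.5164, -0.0821, 0.1598]
tool_rot: [[0.99, -0.001, 0.143], [-0.143, 0.001, 0.99], [-0.001, -1.0, 0.001]]
contact_force: [-0.1, 0.5, -1.0]
width: 0.042
```

Emit:
jog_arm(
  increments=[
    [[0,0,0,0,0,0],[0,0,0,0,0,0],[0,0,0,0,0,0],[0,0,0,0,0,0],[0,0,0,0,0,0]],
  ],
)

```text
time_s: 14.02
ee_pos: [0.5167, -0.083, 0.1601]
tool_rot: [[0.99, 0.0, 0.143], [-0.143, 0.0, 0.99], [0.0, -1.0, 0.0]]
contact_force: [-0.2, -0.0, -1.0]
width: 0.0416
```

```bash
python3 t.py .516 -.0868 .075 -8.3;  python3 - <<'E'
from wo import *
o=get_obs();im=get_image('wrist')[:,:,::-1].copy();cv2.imwrite('pics/wrist10.png',im)
wdraw(im,'pics/wo10.png',[(.5263,-.0203,np.deg2rad(-8.3),.016)],np.array(o['ee_pos']),np.array(o['tool_rot']),(230,0,430,300,2))
E
```

```text
t 14.0167 pos [ 0.5167 -0.083   0.1601] yaw -8.2 w 0.0416 F [-0.2 -0.  -1. ]
delta [-0.1 85.1 -3.8] [-0.    0.05  0.  ] rows>= 2.04
```

View pics/wo10.png

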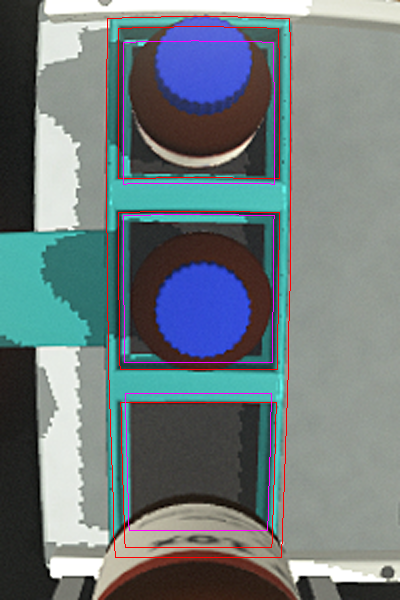

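Emit:
jog_arm(
  increments=[
    [[0,15,-2,0,0,0],[0,40,-4,0,0,0],[0,62,-4,0,0,0],[0,76,-4,0,0,0],[0,82,-4,0,0,0]],
  ],
)

```text
time_s: 14.48
ee_pos: [0.5144, -0.0867, 0.0754]
tool_rot: [[0.99, -0.004, 0.144], [-0.144, 0.002, 0.99], [-0.005, -1.0, 0.001]]
contact_force: [-0.0, 0.0, -0.8]
width: 0.0419
```

Emit:
jog_arm(
  increments=[
    [[0,0,0,0,0,0],[0,0,0,0,0,0],[0,0,0,0,0,0],[0,0,0,0,0,0],[0,0,0,0,0,0]],
  ],
)

```text
time_s: 14.9
ee_pos: [0.5169, -0.0876, 0.0793]
tool_rot: [[0.99, 0.002, 0.144], [-0.144, -0.001, 0.99], [0.002, -1.0, -0.001]]
contact_force: [-0.4, -0.4, -0.5]
width: 0.042
```

```bash
python3 t.py .516 -.087 .044 -8.3;  python3 - <<'E'
from wo import *
o=get_obs();im=get_image('wrist')[:,:,::-1].copy();cv2.imwrite('pics/wrist11.png',im)
wdraw(im,'pics/wo11.png',[(.5263,-.0203,np.deg2rad(-8.3),.016)],np.array(o['ee_pos']),np.array(o['tool_rot']),(200,100,460,400,2))
E
```

```text
t 14.9 pos [ 0.5169 -0.0876  0.0793] yaw -8.3 w 0.042 F [-0.4 -0.4 -0.5]
delta [-1.1 35.3  0.5] [0.03 0.03 0.13] rows>= 0.85
```

View pics/wo11.png

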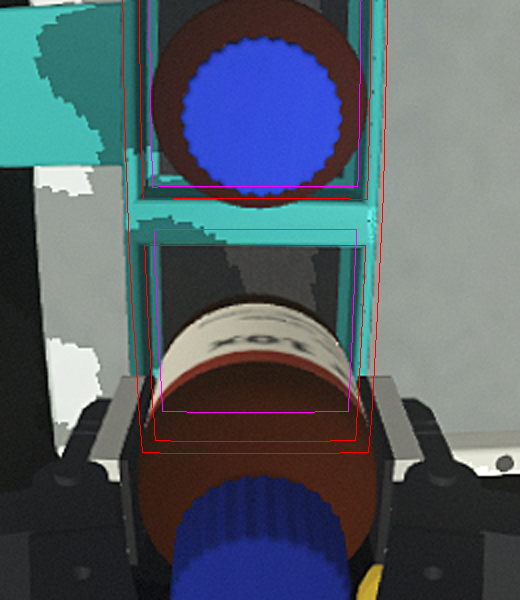

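Aligned. Lower in.

Emit:
jog_arm(
  increments=[
    [[-0.5,8,0,0,0,0],[-0.5,17,0,0,0,0],[-0.5,25,0,0,0,0],[-0.5,31,0,0,0,0],[-0.5,34,0,0,0,0]],
  ],
)

```text
time_s: 15.37
ee_pos: [0.5145, -0.0868, 0.0422]
tool_rot: [[0.99, -0.003, 0.144], [-0.144, 0.001, 0.99], [-0.003, -1.0, 0.001]]
contact_force: [-0.4, 0.2, -0.5]
width: 0.0422
```

Emit:
jog_arm(
  increments=[
    [[0,0,0,0,0,0],[0,0,0,0,0,0],[0,0,0,0,0,0],[0,0,0,0,0,0]],
  ],
)

```text
time_s: 15.7
ee_pos: [0.516, -0.0874, 0.0445]
tool_rot: [[0.99, 0.001, 0.144], [-0.144, -0.0, 0.99], [0.001, -1.0, -0.0]]
contact_force: [0.7, -0.1, -1.2]
width: 0.0415
```

```bash
python3 t.py .516 -.087 .042 -8.3;  python3 - <<'E'
from wo import *
im=get_image('scene')[:,:,::-1];cv2.imwrite("pics/scene12z.png",cv2.resize(im[170:320,280:460],None,fx=4,fy=4,interpolation=cv2.INTER_CUBIC))
E
```

```text
t 15.7 pos [ 0.516  -0.0874  0.0445] yaw -8.3 w 0.0415 F [ 0.7 -0.1 -1.2]
delta [-0.   2.5  0.4] [0.01 0.03 0.05] rows>= 0.06
```

View pics/scene12z.png

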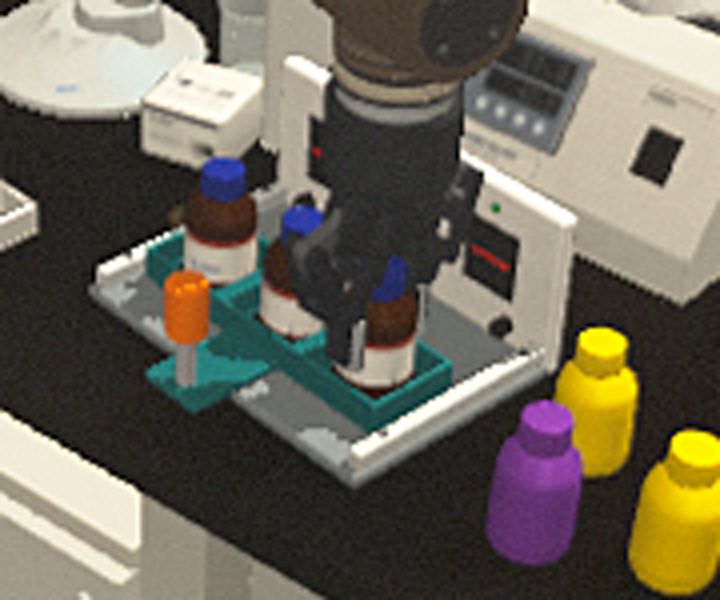

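Emit:
jog_arm(
  increments=[
    [[0,1,0,0,0,0],[0,2,0,0,0,0],[0,2,0,0,0,0],[0,2,0,0,0,0]],
  ],
)

```text
time_s: 16.08
ee_pos: [0.5156, -0.0872, 0.042]
tool_rot: [[0.99, -0.0, 0.144], [-0.144, 0.0, 0.99], [-0.0, -1.0, 0.0]]
contact_force: [0.4, -0.3, -2.0]
width: 0.0417
```

Emit:
jog_arm(
  increments=[
    [[0,0,0,0,0,0],[0,0,0,0,0,0],[0,0,0,0,0,0],[0,0,0,0,0,0],[0,0,0,0,0,0]],
  ],
  hand=100,
)

```text
time_s: 16.5
ee_pos: [0.5157, -0.0873, 0.0422]
tool_rot: [[0.99, 0.0, 0.144], [-0.144, -0.0, 0.99], [0.0, -1.0, -0.0]]
contact_force: [-0.1, 0.9, -0.1]
width: 0.0856
```

Emit:
jog_arm(
  increments=[
    [[0,0,0,0,0,0],[0,-20,0,0,0,0],[0,-50,0,0,0,0],[0,-85,0,0,0,0],[0,-115,0,0,0,0]],
  ],
)

```text
time_s: 16.92
ee_pos: [0.5155, -0.0872, 0.1587]
tool_rot: [[0.99, 0.0, 0.144], [-0.144, -0.0, 0.99], [0.0, -1.0, -0.0]]
contact_force: [0.7, -0.9, 0.7]
width: 0.0853
```

```bash
python3 t.py .43 -.0 .17 80;  python3 - <<'E'
from wo import *
print(np.round(get_obs()['joint_pos'],3))
im=get_image('scene')[:,:,::-1];cv2.imwrite("pics/scene13z.png",cv2.resize(im[170:320,280:460],None,fx=4,fy=4,interpolation=cv2.INTER_CUBIC))
cv2.imwrite('pics/wrist13.png',get_image('wrist')[:,:,::-1])
E
```

```text
t 16.9167 pos [ 0.5155 -0.0872  0.1587] yaw -8.3 w 0.0853 F [ 0.7 -0.9  0.7]
delta [-97.2 -11.3  74. ] [  0.   -88.27   0.  ] rows>= 12.33
[-0.362  0.034  2.018 -0.     1.09  -0.217]
```

View pics/scene13z.png

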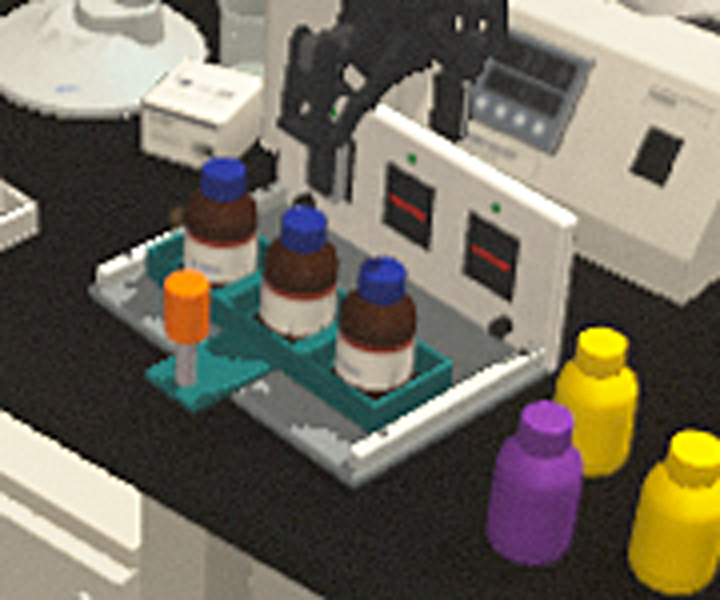

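View pics/wrist13.png

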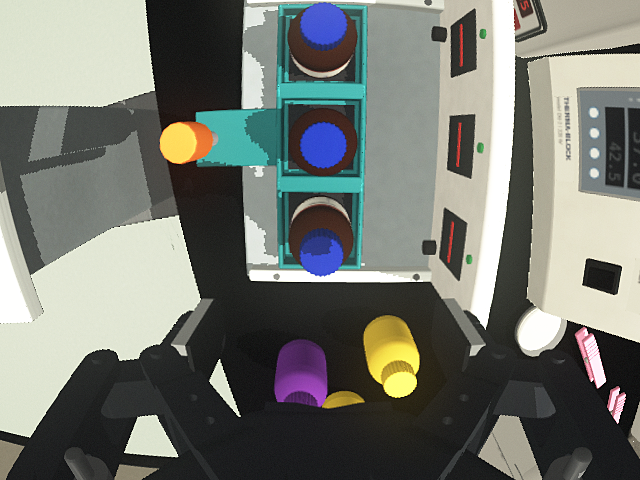

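```bash
python3 t.py .4422 -.0081 .16 -8.3
```

```text
t 17.0167 pos [ 0.5194 -0.0886  0.1637] yaw -8.3 w 0.0854 F [ 0.6 -1.4  0.7]
delta [-88.    2.4  68.5] [0.15 0.04 0.7 ] rows>= 2.68
```

Emit:
jog_arm(
  increments=[
    [[-20,0,16,0,0,0],[-45,0,36,0,0,0],[-68,0,55,0,0,0],[-84,0,68,0,0,0],[-84,0,68,0,0,0]],
  ],
  hand=60,
)

```text
time_s: 17.43
ee_pos: [0.439, -0.0054, 0.1554]
tool_rot: [[0.99, -0.004, 0.142], [-0.142, 0.002, 0.99], [-0.004, -1.0, 0.001]]
contact_force: [0.1, -0.0, -0.2]
width: 0.0516
```

Emit:
jog_arm(
  increments=[
    [[0,0,0,0,0,0],[0,0,0,0,0,0],[0,0,0,0,0,0],[0,0,0,0,0,0],[0,0,0,0,0,0]],
  ],
)

```text
time_s: 17.85
ee_pos: [0.4428, -0.0084, 0.157]
tool_rot: [[0.989, -0.0, 0.145], [-0.145, -0.0, 0.989], [-0.0, -1.0, -0.0]]
contact_force: [0.5, -0.7, -0.3]
width: 0.0513
```

```bash
python3 t.py .4422 -.0081 .06 -8.3;  python3 - <<'E'
from wo import *
o=get_obs();print(np.round(o['joint_pos'],3))
im=get_image('wrist')[:,:,::-1].copy();cv2.imwrite('pics/wrist14.png',im)
b=blob(im[:,:,::-1].copy(),'orange',(250,150,400,400));p=np.array(o['ee_pos']);R=np.array(o['tool_rot']);print(b)
def f(q):
    a=np.linspace(0,2*np.pi,40,endpoint=False)
    P=np.vstack([np.c_[q[0]+.013*np.cos(a),q[1]+.013*np.sin(a),np.full(40,z)] for z in(.052,.088)])
    return bbc(wproj(P,p,R))[0]-b[0]
print(least_squares(f,[.44,0],diff_step=1e-4).x)
E
```

```text
t 17.85 pos [ 0.4428 -0.0084  0.157 ] yaw -8.3 w 0.0513 F [ 0.5 -0.7 -0.3]
delta [-0.6 97.   0.2] [ 0.   -0.02 -0.01] rows>= 2.33
[-0.249 -0.156  2.201 -0.     1.097 -0.104]
(array([325.78835386, 250.64781635]), array([ 305,  223,   43,   54, 1786], dtype=int32))
[ 0.44143532 -0.00808964]
```

View pics/wrist14.png

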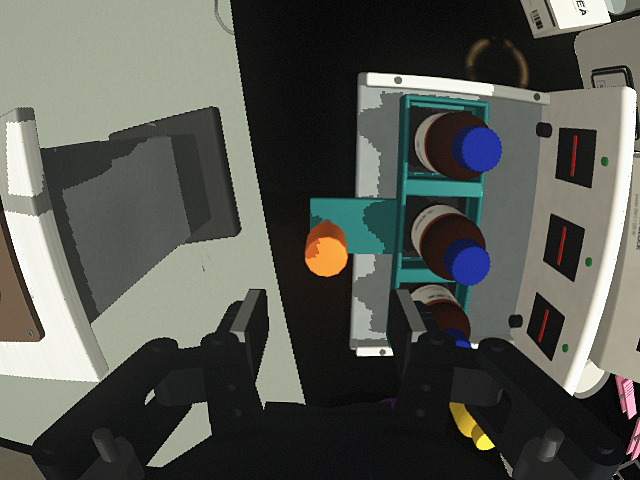

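Emit:
jog_arm(
  increments=[
    [[-1,20,0,0,0,0],[-1,45,0,0,0,0],[-1,70,0,0,0,0],[-1,88,0,0,0,0],[-1,95,0,0,0,0]],
  ],
)

```text
time_s: 18.32
ee_pos: [0.4393, -0.0075, 0.0592]
tool_rot: [[0.99, -0.005, 0.144], [-0.144, 0.001, 0.99], [-0.005, -1.0, 0.001]]
contact_force: [-0.8, 0.3, -0.4]
width: 0.0514
```

Emit:
jog_arm(
  increments=[
    [[0,0,0,0,0,0],[0,0,0,0,0,0],[0,0,0,0,0,0],[0,0,0,0,0,0],[0,0,0,0,0,0]],
  ],
)

```text
time_s: 18.73
ee_pos: [0.4423, -0.0079, 0.0634]
tool_rot: [[0.99, 0.003, 0.144], [-0.144, -0.001, 0.99], [0.003, -1.0, -0.0]]
contact_force: [0.2, -1.1, -0.4]
width: 0.0511
```

```bash
python3 t.py .4418 -.0081 .06 -8.3;  python3 - <<'E'
from wo import *
im=get_image('wrist')[:,:,::-1].copy();cv2.imwrite('pics/wrist15.png',im)
E
```

```text
t 18.7333 pos [ 0.4423 -0.0079  0.0634] yaw -8.3 w 0.0511 F [ 0.2 -1.1 -0.4]
delta [-0.5  3.4 -0.2] [0.02 0.03 0.15] rows>= 0.08
```

View pics/wrist15.png

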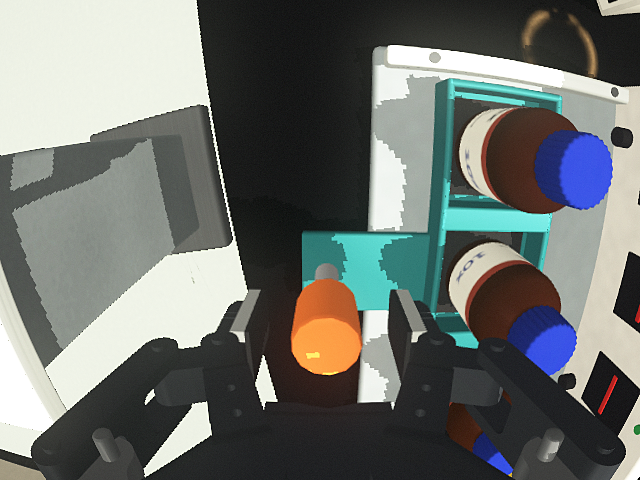

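Emit:
jog_arm(
  increments=[
    [[0,2,0,0,0,0],[0,2,0,0,0,0],[0,2,0,0,0,0],[0,2,0,0,0,0],[0,2,0,0,0,0]],
  ],
  hand=0,
  squeeze=30,
)

```text
time_s: 19.2
ee_pos: [0.4418, -0.0078, 0.0603]
tool_rot: [[0.99, 0.001, 0.144], [-0.144, -0.0, 0.99], [0.001, -1.0, 0.0]]
contact_force: [1.6, -0.4, -0.6]
width: 0.025
```

Emit:
jog_arm(
  increments=[
    [[0,0,0,0,0,0],[0,0,0,0,0,0],[0,0,0,0,0,0]],
  ],
)

```text
time_s: 19.45
ee_pos: [0.4418, -0.0078, 0.0603]
tool_rot: [[0.99, 0.001, 0.144], [-0.144, -0.0, 0.99], [0.001, -1.0, 0.0]]
contact_force: [2.9, 1.2, -0.5]
width: 0.0254
```

```bash
python3 t.py .4913 -.0153 .06 -8.3
```

```text
t 19.45 pos [ 0.4418 -0.0078  0.0603] yaw -8.3 w 0.0254 F [ 2.9  1.2 -0.5]
delta [50.1  0.4 -0.3] [-0.    0.02  0.07] rows>= 1.2
```

Emit:
jog_arm(
  increments=[
    [[2,0,0,0,0,0],[5,0,0,0,0,0],[9,0,0,0,0,0],[13,0,0,0,0,0],[17,0,0,0,0,0]],
  ],
)

```text
time_s: 19.87
ee_pos: [0.4575, -0.0103, 0.0603]
tool_rot: [[0.99, -0.003, 0.143], [-0.143, -0.0, 0.99], [-0.003, -1.0, -0.001]]
contact_force: [-3.2, -0.4, 5.1]
width: 0.0253
```

Emit:
jog_arm(
  increments=[
    [[4,0,0,0,0,0],[8,0,0,0,0,0],[12,0,0,0,0,0],[16,0,0,0,0,0],[20,0,0,0,0,0]],
  ],
)

```text
time_s: 20.28
ee_pos: [0.4774, -0.0135, 0.0603]
tool_rot: [[0.99, -0.003, 0.143], [-0.143, -0.001, 0.99], [-0.003, -1.0, -0.001]]
contact_force: [-3.7, -0.9, 5.5]
width: 0.0254
```

Emit:
jog_arm(
  increments=[
    [[2,0,0,0,0,0],[4,0,0,0,0,0],[6,0,0,0,0,0],[7,0,0,0,0,0],[8,0,0,0,0,0]],
  ],
)

```text
time_s: 20.7
ee_pos: [0.4856, -0.0147, 0.0603]
tool_rot: [[0.99, -0.001, 0.143], [-0.143, -0.001, 0.99], [-0.001, -1.0, -0.001]]
contact_force: [-3.4, -3.7, 4.0]
width: 0.0251
```

```bash
python3 t.py .4913 -.0153 .06 -8.3
```

```text
t 20.7 pos [ 0.4856 -0.0147  0.0603] yaw -8.2 w 0.0251 F [-3.4 -3.7  4. ]
delta [5.8 0.3 0.3] [ 0.07  0.06 -0.07] rows>= 0.14
```

Travel so far about 44.3 mm; continue gently until the stop.

Emit:
jog_arm(
  increments=[
    [[1,0,0,0,0,0],[2,0,0,0,0,0],[3,0,0,0,0,0],[4,0,0,0,0,0],[4,0,0,0,0,0]],
  ],
)

```text
time_s: 21.12
ee_pos: [0.4897, -0.0154, 0.0603]
tool_rot: [[0.99, -0.001, 0.143], [-0.143, -0.001, 0.99], [-0.001, -1.0, -0.001]]
contact_force: [-2.9, -4.4, 4.7]
width: 0.0252
```

Emit:
jog_arm(
  increments=[
    [[1,0,0,0,0,0],[2,0,0,0,0,0],[2,0,0,0,0,0]],
  ],
)

```text
time_s: 21.37
ee_pos: [0.491, -0.0156, 0.0603]
tool_rot: [[0.99, -0.003, 0.143], [-0.143, -0.001, 0.99], [-0.002, -1.0, -0.001]]
contact_force: [-5.4, -3.7, 7.3]
width: 0.0253
```

Emit:
jog_arm(
  increments=[
    [[1,0,0,0,0,0],[1,0,0,0,0,0],[1,0,0,0,0,0]],
  ],
)

```text
time_s: 21.62
ee_pos: [0.4911, -0.0156, 0.0603]
tool_rot: [[0.99, -0.005, 0.143], [-0.143, -0.001, 0.99], [-0.005, -1.0, -0.002]]
contact_force: [-9.1, -3.9, 10.0]
width: 0.025
```

Emit:
jog_arm(
  increments=[
    [[1,0,0,0,0,0],[1.5,0,0,0,0,0],[1.5,0,0,0,0,0]],
  ],
)

```text
time_s: 21.87
ee_pos: [0.491, -0.0155, 0.0601]
tool_rot: [[0.99, -0.01, 0.142], [-0.142, -0.0, 0.99], [-0.01, -1.0, -0.002]]
contact_force: [-13.7, -2.4, 14.8]
width: 0.0253
```

Emit:
jog_arm(
  increments=[
    [[0,0,0,0,0,0],[0,0,0,0,0,0],[0,0,0,0,0,0],[0,0,0,0,0,0]],
  ],
  hand=60,
)

```text
time_s: 22.2
ee_pos: [0.4941, -0.0151, 0.0596]
tool_rot: [[0.99, -0.0, 0.144], [-0.144, 0.001, 0.99], [-0.0, -1.0, 0.0]]
contact_force: [0.6, -0.6, -0.3]
width: 0.0513
```

```bash
python3 t.py .4911 -.0156 .16 -8.3;  python3 - <<'E'
from wo import *
im=get_image('wrist')[:,:,::-1].copy();cv2.imwrite('pics/wrist16.png',im)
E
```

```text
t 22.2 pos [ 0.4941 -0.0151  0.0596] yaw -8.3 w 0.0513 F [ 0.6 -0.6 -0.3]
delta [  -3.  -100.4   -0.9] [-0.03  0.03 -0.02] rows>= 2.41
```

View pics/wrist16.png

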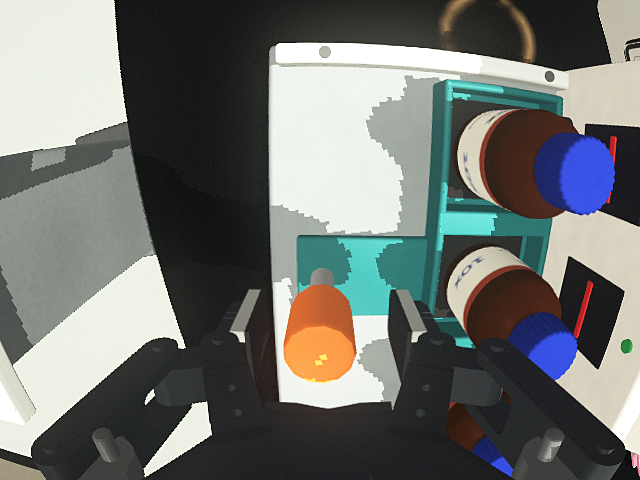

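Now straight up, then a look with all cameras.

Emit:
jog_arm(
  increments=[
    [[-2,-15,0,0,0,0],[-2,-45,0,0,0,0],[-2,-80,0,0,0,0],[-2,-115,0,0,0,0],[-2,-140,0,0,0,0]],
  ],
)

```text
time_s: 22.67
ee_pos: [0.4932, -0.0151, 0.2032]
tool_rot: [[0.99, 0.004, 0.144], [-0.144, -0.001, 0.99], [0.004, -1.0, 0.0]]
contact_force: [0.4, -0.1, -0.3]
width: 0.051
```

Emit:
jog_arm(
  increments=[
    [[-20,-20,30,0,0,0],[-30,-30,70,0,0,0],[-40,-30,110,0,0,0],[-40,-30,150,0,0,0],[-40,-30,180,0,0,0]],
  ],
)

```text
time_s: 23.08
ee_pos: [0.4782, 0.1716, 0.2307]
tool_rot: [[0.99, 0.002, 0.143], [-0.143, 0.001, 0.99], [0.001, -1.0, 0.001]]
contact_force: [-0.5, -0.6, 0.6]
width: 0.0509
```

Emit:
jog_arm(
  increments=[
    [[0,0,0,0,0,0],[0,0,0,0,0,0],[0,0,0,0,0,0]],
  ],
)

```text
time_s: 23.33
ee_pos: [0.4784, 0.1686, 0.2297]
tool_rot: [[0.99, -0.001, 0.143], [-0.143, -0.0, 0.99], [-0.001, -1.0, -0.001]]
contact_force: [0.4, -1.1, 0.4]
width: 0.0513
```

```bash
python3 t.py .45 .1 .2 -8.3;  python3 - <<'E'
from ov import *
for n in('top','scene'):
    im=get_image(n);cv2.imwrite(f'pics/{n}17.png',im[:,:,::-1])
    bx={'top':(325,235,352,275),'scene':(315,215,355,255)}[n]
    print(n,blob(im,'orange',bx))
    b=blob(im,'orange',bx)[0]
    print(least_squares(lambda p:bbc(cap(p[0],p[1],.088,.013,.036,n))[0]-b,[.49,-.015],diff_step=1e-4).x)
y=np.deg2rad(-8.3)
draw('ov17','17',[(.5263+.05*np.cos(y),-.0203+.05*np.sin(y),y,.016)],dict(top=(275,160,415,290,5),scene=(295,180,440,295,5)))
E
```

```text
t 23.3333 pos [0.4784 0.1686 0.2297] yaw -8.2 w 0.0513 F [ 0.4 -1.1  0.4]
delta [-18.2  29.7 -72. ] [ 0.03  0.06 -0.04] rows>= 1.92
top (array([340.78807947, 244.44370861]), array([335, 238,  13,  14, 151], dtype=int32))
[ 0.49158746 -0.01615408]
scene (array([342.73333333, 237.81666667]), array([337, 229,  12,  19, 180], dtype=int32))
[ 0.49208732 -0.01629902]
```

View pics/ov17_top.png

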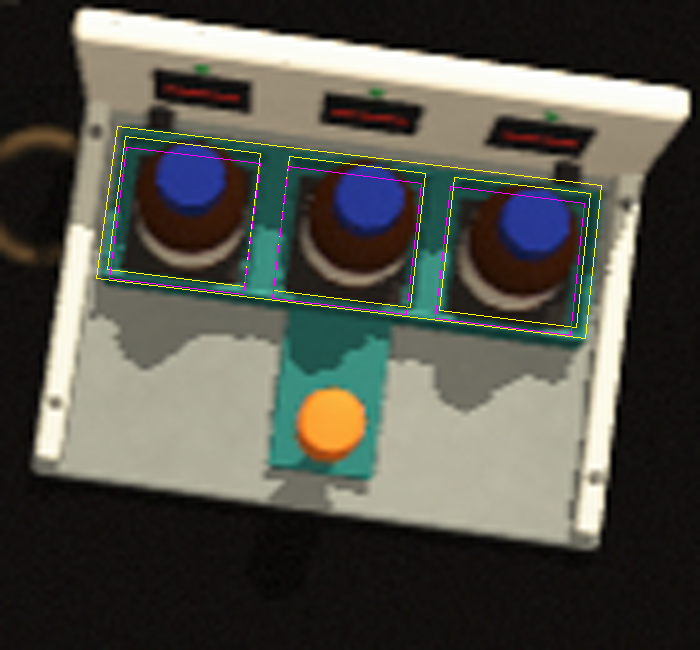

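View pics/scene17.png

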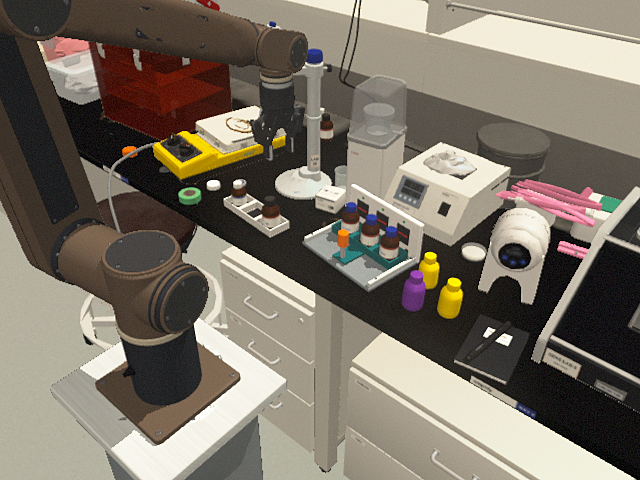

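```bash
python3 -c "
from rig import *
print(hand_in())"
```

```text
the job is handed in; nothing more can be done
None
```

The job was done in the order asked and handed in at about 23.5 s of the 72 s allowed.

- **Wrong bottle:** I moved the black-cap bottle from the tray pocket at y = -68 mm to the free pocket of the stock rack.
- **Replacement:** The blue-cap spare from the rack's middle pocket went into its place in the tray. The white-cap bottle was left alone.
- **Tray:** I gripped the orange knob and pushed the tray in until the force rose to about 14 N per axis (about 20 N in all) and the knob stopped moving. I then let go and drew clear.

**Last checks:**
- The top and scene pictures put the knob's travel at about 50 mm, which agrees with the 49.9 mm the arm measured. The tray outline drawn for "fully home" fits the top picture.
- Three blue-cap bottles stand upright in the tray, and the black-cap and white-cap bottles stand upright in the rack.
- The gripper is open and touching nothing.

**Disagreements:**
- The wrist camera put the stock rack 1.5 to 2.5 mm away from where the two fixed cameras did. I aimed between the two and the bottle seated without trouble.
- The gripper opening read 2.5 to 3 mm under the nominal bottle diameters in both grasps, but the bottles held firmly.
- Setting the black-cap bottle down gave a brief contact force of about 12 N, well under the limit.

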